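# Tap the brass bridge block and clear the drilling board

### The job

Tap the brass block in the vice to depth: half a turn forward (clockwise), a quarter back, half forward, a quarter back, then forward to the stop, and leave the tap standing there. Stand the tall dropper bottle upright on its cork pad without ever tipping it, push every brass chip off the plate into the blue trough with the scraper block, never touching a chip with the fingers, and put the scraper back standing on its black mat, lying along it. You may do the tapping, the bottle and the chips in any order; leave the other tools and jars where they are.

Things in the scene. Friction and masses are not known exactly. Their poses are not given: they have to be found in the camera images.
- tap (a joint): Turning angle of the tap, rad. It starts at 0 to 0.2, grows clockwise seen from above (forward, cutting in; right-hand thread) and meets a hard stop at 6.6 (about one full turn from the start), where the tap is at depth. Stiff (about 0.1 N m of friction), it stays where it is left; the tap sinks 2 mm per turn.
- wrench_hub (a point): Centre of the tap wrench hub, on the vertical tap axis, 106 mm above the table. The hub, to be gripped from above, is an aluminium block 44 mm long (along the arms), 22 wide, 26 high, 39 mm clear of the brass block below. Two level steel arms, 9 mm thick, reach 68 mm from the axis, one ending in a red, one in a black sleeve (18 mm long, 13 thick).
- wrench_red_end (a point): Point on the wrench arm with the red sleeve, 60 mm from the tap axis, at the hub's height: the direction from wrench_hub to here shows how the wrench stands.
- vice: Small green bench vice, fixed, 110 x 75 mm, holding a brass block (top 54 mm above the table) in which the tap stands, above its middle. Origin: centre of the underside.
- board: Drilling board, fixed: aluminium plate 200 mm (own x) by 240 mm (own y), top 30 mm above the table; wooden rims, 16 mm above the plate, along both x sides and the +y side. Its -y side is an open edge (own y = -120 mm) over the blue chip trough; the x rims run on as its end walls. Origin: under the plate centre, at table height.
- plate_mid (a point): Centre of the plate's top surface.
- trough_mid (a point): Centre of the trough's floor (200 mm along the board's x, 80 mm along its y), 160 mm to the board's -y side of plate_mid and 26 mm lower than the plate; outer wall 46 mm high above the table. Axes as the board.
- bottle: Tall top-heavy dropper bottle: amber glass cylinder 36 mm thick up to 108 mm, then a 28 mm thick steel collar (116 to 140 mm) and a black rubber bulb, 170 mm tall in all, 160 g, centre of mass about 97 mm up. Starts standing on the plate. Origin: centre of its foot; z along the bottle.
- pad: Round cork pad, 80 mm across, 4 mm thick, fixed on the table: the bottle's place. Origin: centre of the underside.
- scraper: Scraper block: wooden block 100 mm (own x) by 50 mm (own y), 22 mm high, steel strip round its foot, with an orange grip ridge on top (80 mm along x, 24 mm along y, from 22 to 62 mm up). 180 g. Starts standing on its rest. Origin: centre of its underside.
- rest: Black rubber mat 130 mm (own x) by 80 mm (own y), 4 mm thick, fixed on the table: the scraper's place, the block's length lying along the mat's (either way round). Origin: centre of the underside.
- chip0: Curled brass chip, 14 x 9 x 8 mm, 10 g, lying on the plate at the start, or absent (None). Origin: centre of its underside as built; it may roll over.
- chip1: Curled brass chip, 14 x 9 x 8 mm, 10 g, lying on the plate at the start, or absent (None). Origin: centre of its underside as built; it may roll over.
- chip2: Curled brass chip, 14 x 9 x 8 mm, 10 g, lying on the plate at the start, or absent (None). Origin: centre of its underside as built; it may roll over.
- chip3: Curled brass chip, 14 x 9 x 8 mm, 10 g, lying on the plate at the start, or absent (None). Origin: centre of its underside as built; it may roll over.
- chip4: Curled brass chip, 14 x 9 x 8 mm, 10 g, lying on the plate at the start, or absent (None). Origin: centre of its underside as built; it may roll over.
- chip5: Curled brass chip, 14 x 9 x 8 mm, 10 g, lying on the plate at the start, or absent (None). Origin: centre of its underside as built; it may roll over.
- hammer: Bystander, loose, to be left alone: hammer.
- screwdriver: Bystander, loose, to be left alone: screwdriver.
- gluejar: Bystander, loose, to be left alone: squat jar, 56 mm across, 75 mm high.
- sander: Bystander, loose, to be left alone: dark wooden sanding block, 150 x 50 x 30 mm.
- nuttin: Bystander, loose, to be left alone: small grey open tin, 90 x 70 x 30 mm.
Not all that is in view belongs to the job. Of the things that look like the pad, the middle-sized one is meant.

How it is judged (in metres and radians):
On the way, in this order (a step that is already met when the one before it is completed fails the run):
1. the tap is turned half a turn forward (value of joint tap between 2.7 and 3.9 rad), for 0.2 s.
2. the tap is turned back a quarter (value of joint tap between 1.05 and 2.25 rad), for 0.2 s.
3. the tap is turned half a turn forward again (value of joint tap between 4.25 and 5.5 rad), for 0.2 s.
4. the tap is turned back a quarter again (value of joint tap between 2.65 and 3.9 rad), for 0.2 s.
5. the tap is turned on to depth (value of joint tap above 6.05 rad), for 0.2 s.
At the end, for the whole second after the job is handed in: Tap within 30 degrees of its stop (over 6.05); bottle upright and still, whole foot on the pad (centres within 22 mm); every chip at rest in the trough below plate level; scraper released, upright on its mat (centres within 30 mm, lengthwise within 20 degrees) (value of joint tap above 6.05 rad and horizontal distance between bottle and pad below 0.022 m and angle between each of bottle, scraper's own z axis and vertical below 0.1 rad and height (world z) of each of bottle, scraper below 0.012 m and linear speed of each of bottle, scraper, chip0, chip1, chip2, chip3, chip4, chip5 below 0.03 m/s and horizontal distance between scraper and rest below 0.03 m and angle between the x axis of scraper and the x axis of rest, either way round below 0.35 rad and x of chip0 in the frame of trough_mid between -0.1 and 0.1 m and y of chip0 in the frame of trough_mid between -0.041 and 0.041 m and z of each of chip0, chip1, chip2, chip3, chip4, chip5 in the frame of trough_mid below 0.022 m and x of chip1 in the frame of trough_mid between -0.1 and 0.1 m and y of chip1 in the frame of trough_mid between -0.041 and 0.041 m and x of chip2 in the frame of trough_mid between -0.1 and 0.1 m and y of chip2 in the frame of trough_mid between -0.041 and 0.041 m and x of chip3 in the frame of trough_mid between -0.1 and 0.1 m and y of chip3 in the frame of trough_mid between -0.041 and 0.041 m and x of chip4 in the frame of trough_mid between -0.1 and 0.1 m and y of chip4 in the frame of trough_mid between -0.041 and 0.041 m and x of chip5 in the frame of trough_mid between -0.1 and 0.1 m and y of chip5 in the frame of trough_mid between -0.041 and 0.041 m); the robot touches nothing.
It fails at once if the bottle tips over (leans more than 30 degrees) (angle between bottle's own z axis and vertical above 0.52 rad).
It fails at once if a chip is touched with the fingers or arm (contact force between any of the fingers, the arm and chip0 above 0.5 N or contact force between any of the fingers, the arm and chip1 above 0.5 N or contact force between any of the fingers, the arm and chip2 above 0.5 N or contact force between any of the fingers, the arm and chip3 above 0.5 N or contact force between any of the fingers, the arm and chip4 above 0.5 N or contact force between any of the fingers, the arm and chip5 above 0.5 N).
It fails at once if a bystander is moved more than 30 mm (distance of any of hammer, screwdriver, gluejar, sander, nuttin from where it was at the start of the episode above 0.03 m).
Of chip0, chip1, chip2, chip3, chip4, chip5 only 3 to 6 are there at a start; the rules pass over those that are not, and their reading is None.
At some moment in a run one of scraper, chip0, chip1, chip2, chip3, chip4, chip5 may be knocked a few centimetres aside while the robot is not near it.
It also fails if it takes over 210 s, if anything falls off the work surface, if the arm or the gripper's body presses on something with over 40 N, if the wrist force passes 120 N, or if a joint passes its speed limit or range.

### The arm

A 6-joint arm with a two-finger parallel gripper is mounted at the origin on the work surface. World frame = base frame: x ahead of the robot, y to its left, z up, the work surface at z = 0. Lengths are in m, angles in degrees, forces in N, time in s.
With the tool pointing down it reaches from about 0.35 to 0.875 m from the base axis. Payload 4.2 kg.
Tool frame: the origin (TCP) lies on the centre line of the jaws, within the pads' length; the fingertips stand 22 mm ahead of it and the grasp point (between the pads) lies 3 mm ahead of it; z points along the fingers, x is the direction in which the jaws open and shut, and the axes are right-handed (so a half turn about z gives the same grasp; the last joint's range is limited). The gripper opens to 87 mm and grips with 3 to 60 N. Pads are 19 mm wide; open, the fingers measure 117 mm over their backs; the gripper's body (75 mm by 190 mm) begins 51 mm behind the grasp point.
Start: joints at [83.4, 22.042, 0.453, 0, -68.411, -14.817], TCP at [0.228, 0.582, 0.208] pointing down, gripper open.
Joint ranges: [-179.83, 179.83], [-69.29, 118.12], [-61.27, 80.66], [-181.25, 117.63], [-171.15, -9.14], [-177.46, 177.46]. Speed limits (degrees/s): [159.86, 159.86, 180, 180, 180, 180].

### API

Orientations are given as a 3x3 rotation matrix whose columns are the frame's x, y, z axes.
In Python, from bench import readout, cams, workorder gives the robot as it stands.
- The arm moves only by the tool drive_tool, never from a script. Its argument "motion" is text: rows parted by semicolons, each of 6 numbers parted by spaces: the shift along the tool's x, y, z in m, then the turn, a rotation vector about the tool's x, y, z in degrees. In form: x y z ax ay az; .... A call has 1 to 10 rows; each row shifts and turns the commanded pose from where the row before left it, along the tool's axes as they then stand; what a row does not reach is not made up. A row lasts 1/8 s, in which the tool goes at most 62.5 mm and 10.7 degrees, less where a joint would pass 70% of its speed; a pose out of reach is approached as far as the arm can. A call is refused whole if a number of a shift passes 0.0625 or a number of a turn 10.7, either way. A call with a gripper value outside its range is refused whole. "gripper" is the finger opening in m, from 0 to 0.087, set as the call begins (left out, the last holds). The fingers move at their own pace and stop on an object; "squeeze" is the grip in N (left out, the last holds). Time passes only in rows, so rows that do not move let the fingers close. It gives the time, the measured TCP pose, the force and the opening at its end, in the units of the state.
- readout.get_obs(): the state, without advancing time (a new reading comes with each control period).
- cams.snapshot(name): name is "side" or "top" or "wrist"; returns a dict with "frame" (400x640x3 uint8, red, green, blue), "fov_y" (degrees; the focal length in pixels is half the picture's height over the tangent of half this angle, whatever the lens; pixels are square), "cx", "cy" (the principal point, pixels), "dist_coeffs" ([k1, k2, p1, p2, k3] as OpenCV has them; the pictures are not rectified), "origin" and "orientation" of the camera in the world. Camera axes: x right, y up, looking along -z (the intrinsics and any distortion apply to the point x, -y, -z); pixel columns grow to the right and rows downward; lengths in m; the calibration is good to about 2 mm. A picture is of the moment at which its call begins. There is no depth.
- workorder.sign_off(): hands the job in, once; it reports no verdict.
The state is a dict: "time": time; "joints": joint angles; "qvel": joint speeds; "joint_torque": joint torques, N m; "position": TCP position; "tcp_rot": TCP orientation; "wrist_force": force on the tool from outside, world axes, zero at the start; "wrist_torque": the same for the moment, N m; "finger_gap": finger opening in m.
Only numpy, scipy, OpenCV 4.12 (cv2) and the standard library are available. Lean on these libraries where they do the work, as an engineer would, in place of code of your own. Each camera call takes 0.05 s, during which the arm holds its last target.

## Working session

There is one attempt and no reset: what is moved stays moved. The work goes in short steps, Python scripts to look and compute and a tool call to move; the robot and the scene stay as the last step left them, time stands still between calls to the robot, and variables do not carry over. Pictures are saved under pics/ and viewed, and the job is handed in when it is done.

Besides the shell and the picture viewer there is one more tool, called by a JSON object that holds its "name" and its "arguments". drive_tool: Moves the arm, as the interface text tells. Its arguments: {"type":"object","properties":{"motion":{"type":"string"},"gripper":{"type":"number"},"squeeze":{"type":"number"}},"required":["motion"]}

```bash
ls; mkdir -p pics; cat > h.py <<'E'
import numpy as np, cv2
from bench import readout, cams, workorder
def K(s):
    h=s['frame'].shape[0]; f=h/2/np.tan(np.radians(s['fov_y'])/2)
    return np.array([[f,0,s['cx']],[0,f,s['cy']],[0,0,1.]])
def snap(name,fn=None):
    s=cams.snapshot(name)
    if fn: cv2.imwrite('pics/'+fn,s['frame'][:,:,::-1])
    return s
def ray(s,u,v):
    p=cv2.undistortPoints(np.array([[[u,v]]],float),K(s),np.array(s['dist_coeffs'],float))[0,0]
    d=np.array(s['orientation'])@np.array([p[0],-p[1],-1]); return np.array(s['origin']),d
def onz(s,u,v,z):
    o,d=ray(s,u,v); return o+d*(z-o[2])/d[2]
def proj(s,P):
    P=np.atleast_2d(P); c=(P-np.array(s['origin']))@np.array(s['orientation']); c=c*[1,-1,-1]
    return cv2.projectPoints(c,np.zeros(3),np.zeros(3),K(s),np.array(s['dist_coeffs'],float))[0][:,0]
E
python3 - <<'E'
from h import *
o=readout.get_obs(); print({k:np.round(v,3) for k,v in o.items()})
for n in ['side','top','wrist']:
    s=snap(n,n+'0.png'); print(n,s['fov_y'],np.round(s['origin'],3),np.round(s['orientation'],3).tolist(),s['dist_coeffs'],s['cx'],s['cy'])
E
```

```text
pics
{'time': np.float64(0.0), 'joints': array([ 8.3400e+01,  2.2093e+01,  3.8100e-01, -2.9000e-02, -6.8411e+01,
       -1.4816e+01]), 'qvel': array([-0.053, -0.007,  0.033,  0.108,  0.034, -0.086]), 'joint_torque': array([ 1.0000e-03, -3.9066e+01,  1.8740e+01,  4.2200e+00,  1.1000e-02,
       -0.0000e+00]), 'position': array([0.228, 0.581, 0.207]), 'tcp_rot': array([[-0.365, -0.931, -0.001],
       [-0.931,  0.365, -0.002],
       [ 0.002, -0.   , -1.   ]]), 'wrist_force': array([-0.483, -0.087,  0.198]), 'wrist_torque': array([0.006, 0.025, 0.031]), 'finger_gap': np.float64(0.087)}
side 48.08537113803138 [-0.083 -0.966  0.872] [[0.843, 0.309, -0.441], [-0.538, 0.451, -0.712], [-0.02, 0.837, 0.546]] [0.03434929 0.         0.         0.         0.        ] 320.3519944151815 199.7671455386789
top 54.68221571676166 [0.417 0.049 1.186] [[0.003, 0.996, -0.095], [-1.0, 0.005, 0.019], [0.019, 0.095, 0.995]] [-0.00877353  0.          0.          0.          0.        ] 320.2120785864886 200.3995874720629
wrist 59.659457951033666 [0.304 0.552 0.383] [[-0.365, 0.89, 0.273], [-0.931, -0.35, -0.106], [0.002, -0.293, 0.956]] [0.01652469 0.         0.         0.         0.        ] 319.3304185865125 197.51461489511584
```

View pics/top0.png

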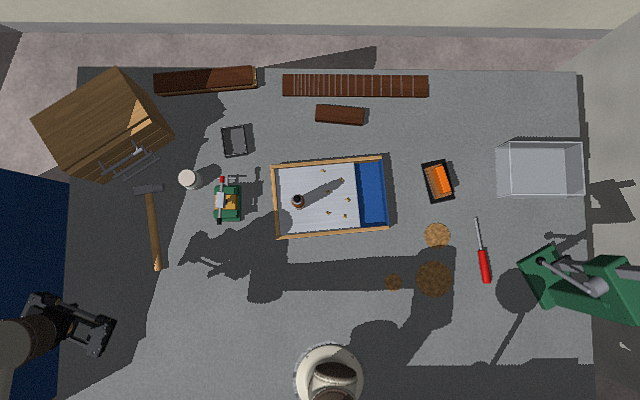

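View pics/side0.png

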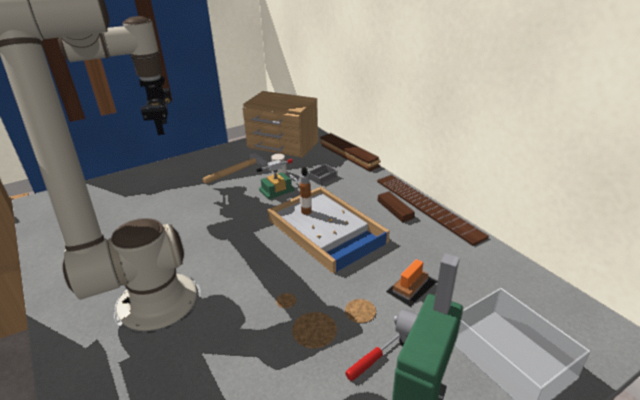

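View pics/wrist0.png

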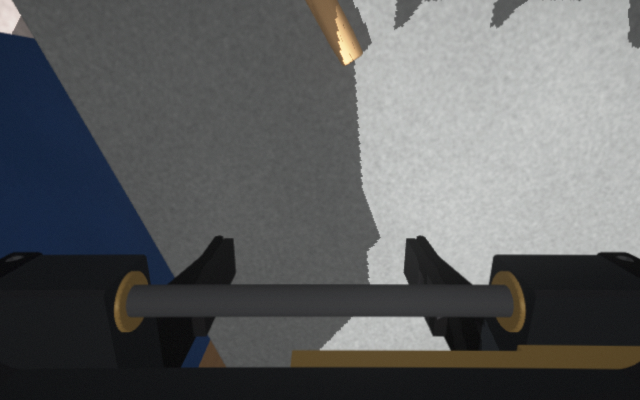

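```bash
python3 - <<'E'
from h import *
s=snap('top'); f=s['frame']
a=f[140:260,200:400]; cv2.imwrite('pics/t1.png',cv2.resize(a,None,fx=4,fy=4,interpolation=cv2.INTER_CUBIC)[:,:,::-1])
hsv=cv2.cvtColor(f,cv2.COLOR_RGB2HSV)
# orange grip, pads
def blobs(lo,hi,z,box,minA=4):
    m=cv2.inRange(hsv,lo,hi); mm=np.zeros_like(m); x0,y0,x1,y1=box; mm[y0:y1,x0:x1]=m[y0:y1,x0:x1]
    n,l,st,c=cv2.connectedComponentsWithStats(mm)
    for i in range(1,n):
        if st[i,4]>=minA:
            cn=cv2.findContours((l==i).astype(np.uint8),0,1)[0][0]
            r=cv2.minAreaRect(cn); print(st[i],c[i].round(1),onz(s,*c[i],z).round(4),[np.round(x,1) for x in r])
print('pad');blobs((8,60,60),(25,255,255),.004,(380,215,470,305),30)
print('scr');blobs((5,180,100),(18,255,255),.062,(420,150,460,210),20)
print('mat');blobs((0,0,0),(179,120,50),.004,(415,150,462,210),20)
print('blue');blobs((105,120,40),(120,255,255),.004,(345,150,400,240),20)
print('chips');blobs((15,80,80),(35,255,255),.034,(282,165,356,228),2)
print('red');blobs((0,150,80),(4,255,255),.106,(205,170,250,230),2)
print('green');blobs((60,80,40),(95,255,255),.05,(205,170,250,230),2)
E
```

```text
pad
[424 223  26  26 522] [436.7 235.3] [ 0.4234 -0.331   0.004 ] [array([436.5, 235.5]), array([25., 25.]), np.float64(90.0)]
[380 226  10   4  36] [384.  227.4] [ 0.4468 -0.1691  0.004 ] [array([384.5, 227.5]), array([3., 9.]), np.float64(90.0)]
[ 416  261   36   37 1014] [433.7 278.7] [ 0.2923 -0.3186  0.004 ] [array([433.5, 279. ]), array([36., 35.]), np.float64(90.0)]
[384 274  18  18 238] [392.8 282.1] [ 0.2819 -0.1937  0.004 ] [array([392.8, 282.3]), array([17. , 16.3]), np.float64(45.0)]
scr
[432 166  19  28 324] [441.  179.4] [ 0.5876 -0.3293  0.062 ] [array([441. , 179.5]), array([27. , 12.2]), np.float64(70.3)]
mat
[421 159  34  45 336] [436.9 181.4] [ 0.5901 -0.3359  0.004 ] [array([437.9, 180.8]), array([41.7, 25.7]), np.float64(76.0)]
blue
[ 354  159   35   68 1812] [371.3 193.8] [ 0.5501 -0.131   0.004 ] [array([371.2, 192.9]), array([65.7, 28.6]), np.float64(84.1)]
chips
[282 165  29   3  52] [292.7 165.6] [0.6312 0.1103 0.034 ] [array([296., 166.]), array([ 2., 28.]), np.float64(90.0)]
[321 170   3   2   5] [321.8 170.6] [0.6164 0.0226 0.034 ] [array([322. , 170.5]),
[... 545 characters left out ...]
4.3 216.5] [ 0.4782 -0.0451  0.034 ] [array([344.5, 216.5]), array([1., 3.]), np.float64(0.0)]
red
[220 176   4   7  22] [221.5 178.6] [0.5793 0.3059 0.106 ] [array([221.5, 179. ]), array([6., 3.]), np.float64(90.0)]
green
[223 185  18  30 169] [233.4 192.7] [0.5461 0.2833 0.05  ] [array([231.5, 199.5]), array([29., 17.]), np.float64(90.0)]
[214 186   6   8  37] [216.3 189. ] [0.5567 0.3336 0.05  ] [array([216.5, 189.5]), array([7., 5.]), np.float64(90.0)]
[214 210   4  11  35] [215.5 214. ] [0.4831 0.3338 0.05  ] [array([215.5, 215. ]), array([10.,  3.]), np.float64(90.0)]
[221 210  19  12 180] [229.4 215.3] [0.4795 0.2932 0.05  ] [array([230. , 215.5]), array([11., 18.]), np.float64(90.0)]
```

View pics/t1.png

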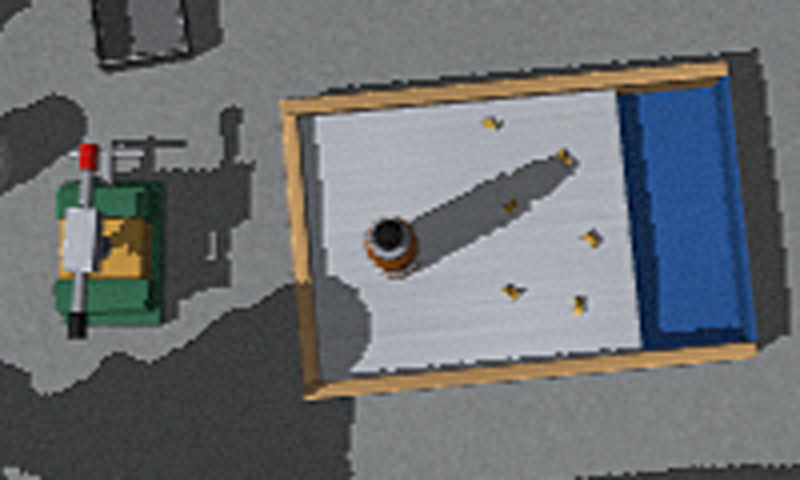

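```bash
python3 - <<'E'
from h import *
s=snap('top'); f=s['frame']
c=lambda x,y:(200+x/4-.4,140+y/4-.4)
for p in [(284,100),(727,64),(757,350),(305,397)]: print('rim',onz(s,*c(*p),.046).round(4))
for p in [(615,90),(640,348)]: print('edge',onz(s,*c(*p),.03).round(4))
print('bulb',onz(s,*c(388,234),.2).round(4),'collar',onz(s,*c(390,238),.17).round(4))
for p in [(88,157),(77,325),(81,240)]: print('wr',onz(s,*c(*p),.113).round(4))
cv2.imwrite('pics/t2.png',cv2.resize(f[165:230,205:250],None,fx=9,fy=9,interpolation=cv2.INTER_CUBIC)[:,:,::-1])
cv2.imwrite('pics/t3.png',cv2.resize(f[145:260,405:470],None,fx=5,fy=5,interpolation=cv2.INTER_CUBIC)[:,:,::-1])
s=snap('side'); f=s['frame']
cv2.imwrite('pics/s2.png',cv2.resize(f[140:280,190:400],None,fx=3.8,fy=3.8,interpolation=cv2.INTER_CUBIC)[:,:,::-1])
E
```

```text
rim [0.6315 0.1755 0.046 ]
rim [ 0.6611 -0.156   0.046 ]
rim [ 0.4468 -0.1757  0.046 ]
rim [0.4113 0.1568 0.046 ]
edge [ 0.6439 -0.0733  0.03  ]
edge [ 0.4484 -0.0911  0.03  ]
bulb [0.516  0.0906 0.2   ] collar [0.5163 0.0906 0.17  ]
wr [0.5776 0.3039 0.113 ]
wr [0.4605 0.3083 0.113 ]
wr [0.5194 0.3072 0.113 ]
```

View pics/t2.png

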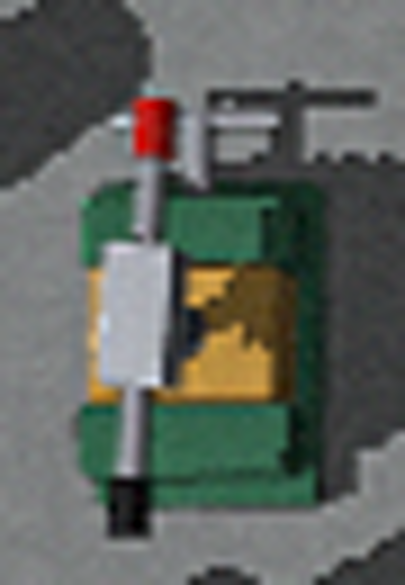

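View pics/t3.png

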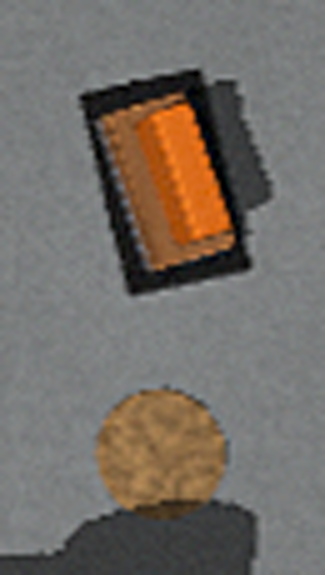

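View pics/s2.png

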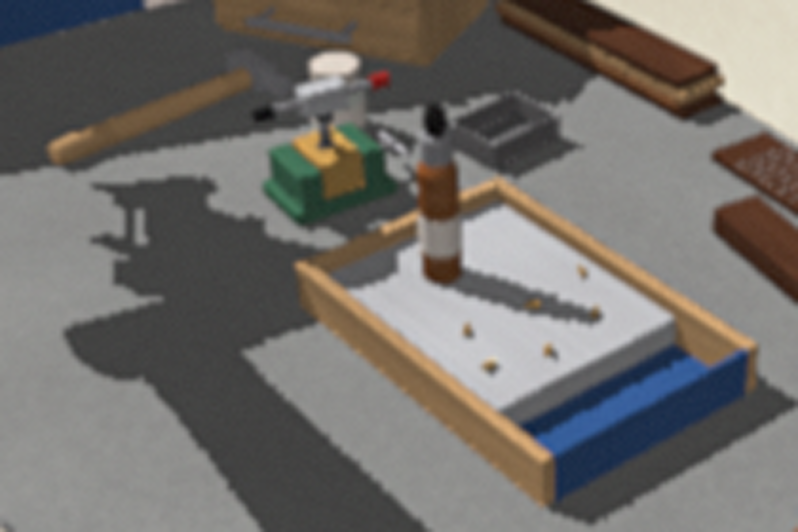

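```bash
cat >> h.py <<'E'
from scipy.spatial.transform import Rotation as Ro
def plan(xyz,ang):
    "remaining shift in current tool frame, rotation to pointing-down with tool x at ang deg"
    o=readout.get_obs(); R=np.array(o['tcp_rot']); p=np.array(o['position'])
    a=np.radians(ang); T=np.array([[np.cos(a),np.sin(a),0],[np.sin(a),-np.cos(a),0],[0,0,-1]])
    d=R.T@(np.array(xyz)-p); rv=Ro.from_matrix(R.T@T).as_rotvec(degrees=True)
    print('t',round(float(o['time']),2),'pos',p.round(4),'ang',np.degrees(np.arctan2(R[1,0],R[0,0])).round(2),'J',np.round(o['joints'],1))
    print('shift first (old axes):',d.round(4),'n',np.linalg.norm(d).round(3),' turn:',rv.round(2)); print('shift after turn:',(T.T@(np.array(xyz)-p)).round(4),'F',np.round(o['wrist_force'],1),'gap',np.round(o['finger_gap'],4))
E
python3 -c "
from h import *
plan((.519,.307,.2),-93)"
```

```text
t 0.3 pos [0.2282 0.5816 0.2079] ang -111.42 J [ 83.4  22.1   0.4  -0.  -68.4 -14.8]
shift first (old axes): [ 0.1494 -0.3711  0.008 ] n 0.4  turn: [  0.    -0.04 -18.42]
shift after turn: [ 0.259  -0.3048  0.0079] F [ 1.  -0.5  0.5] gap 0.0871
```

{"name": "drive_tool", "arguments": {"motion": "0.0213 -0.053 0 0 0 0;0.0213 -0.053 0 0 0 0;0.0213 -0.053 0 0 0 0;0.0213 -0.053 0 0 0 0;0.0213 -0.053 0 0 0 0;0.0213 -0.053 0 0 0 0;0.0213 -0.053 0 0 0 0;0 0 0 0 0 -9.2;0 0 0 0 0 -9.2;0 0 0 0 0 0", "gripper": 0.087}}

```text
time: 1.55
position: [0.5192, 0.3073, 0.2082]
tcp_rot: [[-0.055, -0.998, -0.0], [-0.998, 0.055, -0.0], [0.0, 0.0, -1.0]]
wrist_force: [0.2, 0.3, -0.1]
finger_gap: 0.0872
```

```bash
python3 -c "
from h import *
plan((.519,.307,.2),-93)
s=snap('wrist','w1.png')
for P in [(.519,.307,.119),(.577,.305,.106)]: print(proj(s,P).round(1))"
```

```text
t 1.55 pos [0.5192 0.3073 0.2082] ang -93.15 J [ 46.   19.9  -2.7  -0.  -67.3  40.9]
shift first (old axes): [0.0003 0.0002 0.0082] n 0.008  turn: [ 0.01 -0.01 -0.15]
shift after turn: [0.0003 0.0002 0.0082] F [ 0.2  0.3 -0.1] gap 0.0872
[[319.9 197.6]]
[[318.4 121.7]]
```

View pics/w1.png

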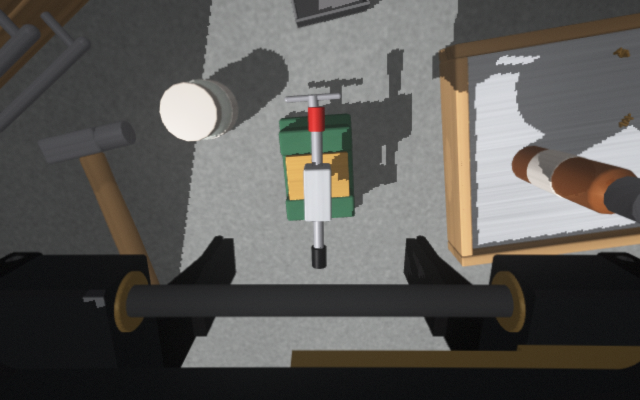

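```bash
python3 - <<'E'
from h import *
s=snap('wrist'); f=s['frame']; hsv=cv2.cvtColor(f,cv2.COLOR_RGB2HSV)
m=cv2.inRange(hsv,(0,180,90),(6,255,255)); m[:90]=0;m[150:]=0
y,x=np.nonzero(m); y,x=y[(x>280)&(x<350)],x[(x>280)&(x<350)]; r=(x.mean(),y.mean()); print('red',r,onz(s,*r,.110))
m=cv2.inRange(hsv,(0,0,0),(179,255,60)); sub=m[235:275,295:345]; y,x=np.nonzero(sub); b=(x.mean()+295,y.mean()+235); print('blk',b,onz(s,*b,.110))
cv2.imwrite('pics/w1z.png',cv2.resize(f[90:280,260:380],None,fx=3,fy=3,interpolation=cv2.INTER_CUBIC)[:,:,::-1])
for p in [(304,164),(330,164),(305,221),(330,221),(317.5,192)]: print(onz(s,*p,.119).round(4))
E
```

```text
red (np.float64(315.1760797342193), np.float64(118.92358803986711)) [0.57944566 0.30748745 0.11      ]
blk (np.float64(319.25221238938053), np.float64(256.9026548672566)) [0.46242279 0.31084055 0.11      ]
[0.5466 0.318  0.119 ]
[0.5455 0.2979 0.119 ]
[0.4997 0.3204 0.119 ]
[0.4986 0.3001 0.119 ]
[0.5236 0.3088 0.119 ]
```

View pics/w1z.png

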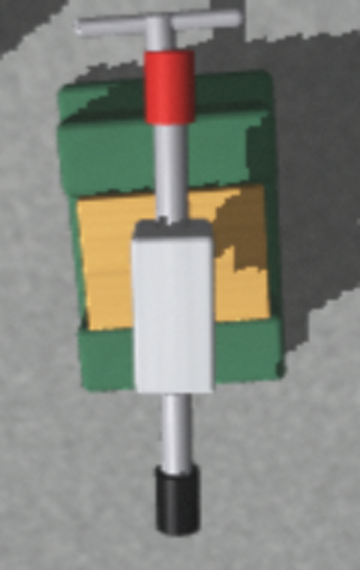

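{"name": "drive_tool", "arguments": {"motion": "-0.0012 -0.0016 0.033 0 0 -1.4;0 0 0.033 0 0 0;0 0 0.033 0 0 0;0 0 0 0 0 0"}}

```text
time: 2.15
position: [0.5191, 0.3075, 0.1067]
tcp_rot: [[-0.029, -1.0, -0.005], [-1.0, 0.03, -0.004], [0.004, 0.005, -1.0]]
wrist_force: [-0.6, 0.6, 1.0]
finger_gap: 0.0871
```

{"name": "drive_tool", "arguments": {"motion": "0 0 0 0 0 0;0 0 0 0 0 0;0 0 0 0 0 0;0 0 0 0 0 0;0 0 0 0 0 0;0 0 0 0 0 0", "gripper": 0.01, "squeeze": 35}}

```text
time: 2.9
position: [0.5208, 0.3086, 0.1093]
tcp_rot: [[-0.028, -1.0, 0.0], [-1.0, 0.028, 0.0], [-0.0, -0.0, -1.0]]
wrist_force: [-0.2, -0.1, 0.5]
finger_gap: 0.0348
```

```bash
python3 -c "
from h import *
plan((.5208,.3085,.109),-91.7); print(readout.get_obs()['wrist_torque'])
s=snap('wrist','w2.png')"
```

```text
t 2.9 pos [0.5208 0.3086 0.1093] ang -91.62 J [ 46.   25.  -10.1  -0.  -54.9  42.4]
shift first (old axes): [ 0.0001 -0.      0.0003] n 0.0  turn: [-0.    0.    0.08]
shift after turn: [ 0.0001 -0.      0.0003] F [-0.2 -0.1  0.5] gap 0.0348
[-0.01735838  0.02526466 -0.00713602]
```

View pics/w2.png

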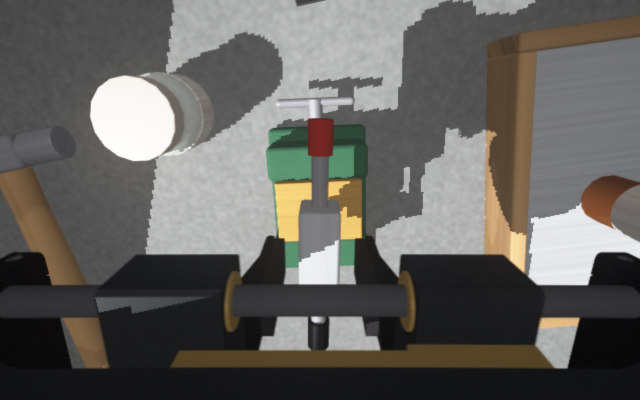

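{"name": "drive_tool", "arguments": {"motion": "0 0 0 0 0 0;0 0 0 0 0 0;0 0 0 0 0 0;0 0 0 0 0 0"}}

```text
time: 3.45
position: [0.5208, 0.3087, 0.1092]
tcp_rot: [[-0.028, -1.0, -0.0], [-1.0, 0.028, 0.0], [-0.0, 0.0, -1.0]]
wrist_force: [-0.8, -0.6, -0.0]
finger_gap: 0.0101
```

```bash
python3 -c "
from h import *
s=snap('wrist','w3.png');s=snap('side','s3.png')
cv2.imwrite('pics/s3z.png',cv2.resize(s['frame'][120:220,220:340],None,fx=6,fy=6,interpolation=cv2.INTER_CUBIC)[:,:,::-1])"
```

```text
(no output)
```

View pics/w3.png

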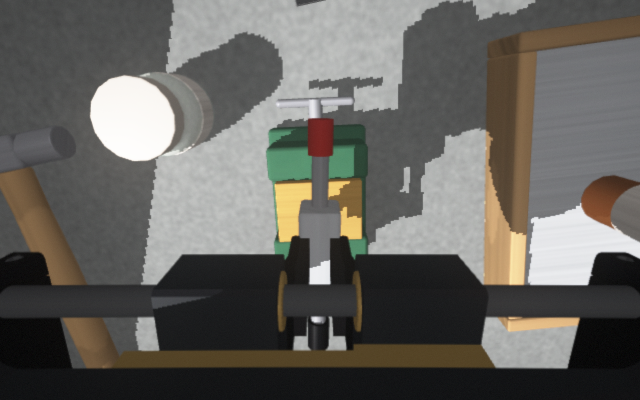

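View pics/s3z.png

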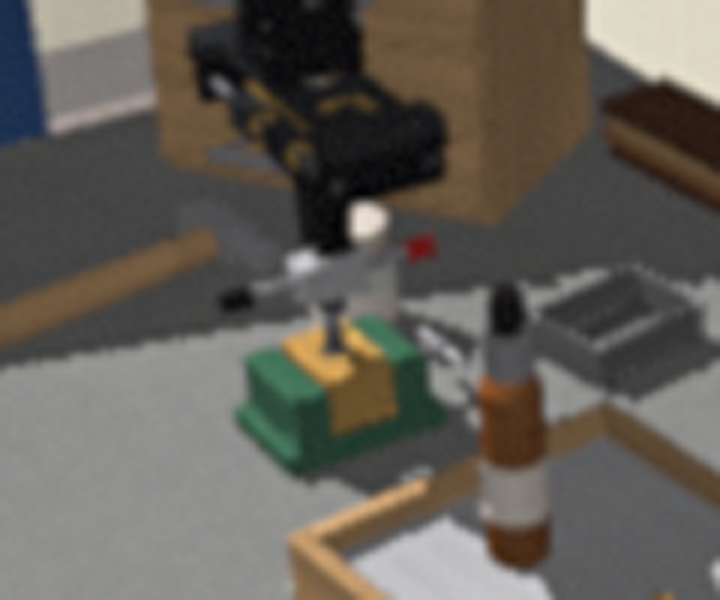

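```bash
python3 -c "
from h import *
s=snap('side'); 
for P in [(.5208,.3087,.109),(.5208,.3087,.087),(.5208,.3087,.119),(.58,.3075,.106),(.46,.311,.106)]: print(P,((proj(s,P)-[220,120])*6).round(0))
s=snap('wrist')
for P in [(.5208,.3087,.109),(.5208,.3087,.087),(.58,.3075,.106)]: print(P,proj(s,P).round(0))
o=readout.get_obs()
print(np.round(s['origin'],4)-o['position'],np.array(o['tcp_rot']).T@(np.array(s['origin'])-o['position']), (np.array(o['tcp_rot']).T@s['orientation']).round(3).tolist())
"
```

```text
(0.5208, 0.3087, 0.109) [[329. 271.]]
(0.5208, 0.3087, 0.087) [[332. 303.]]
(0.5208, 0.3087, 0.119) [[328. 256.]]
(0.58, 0.3075, 0.106) [[418. 249.]]
(0.46, 0.311, 0.106) [[235. 302.]]
(0.5208, 0.3087, 0.109) [[319. 245.]]
(0.5208, 0.3087, 0.087) [[319. 229.]]
(0.58, 0.3075, 0.106) [[319. 136.]]
[ 0.08110187 -0.00228962  0.17594037] [-1.82087690e-05 -8.11698238e-02 -1.75979644e-01] [[1.0, -0.0, 0.0], [-0.0, -0.956, -0.293], [0.0, 0.293, -0.956]]
```

```bash
python3 -c "
from h import *
s=snap('wrist'); o=readout.get_obs();R=np.array(o['tcp_rot']);p=np.array(o['position'])
for q in [(.005,-.0095,.022),(.005,-.0095,.0),(.005,-.0095,-.015),(.005,.0095,.022),(.016,-.0095,.022),(.016,-.0095,-.015)]: print(q,proj(s,p+R@np.array(q)).round(0))
for P in [(.543,.308,.119),(.499,.309,.119),(.543,.297,.119),(.543,.319,.119)]: print(P,proj(s,P).round(0))
cv2.imwrite('pics/w4z.png',cv2.resize(s['frame'][100:360,220:420],None,fx=3,fy=3,interpolation=cv2.INTER_CUBIC)[:600,:,::-1])
s=snap('side')
cv2.imwrite('pics/s4z.png',cv2.resize(s['frame'][130:190,240:300],None,fx=9,fy=9,interpolation=cv2.INTER_NEAREST)[:,:,::-1])
"
```

```text
(0.005, -0.0095, 0.022) [[328. 215.]]
(0.005, -0.0095, 0.0) [[329. 229.]]
(0.005, -0.0095, -0.015) [[329. 240.]]
(0.005, 0.0095, 0.022) [[328. 244.]]
(0.016, -0.0095, 0.022) [[346. 215.]]
(0.016, -0.0095, -0.015) [[351. 240.]]
(0.543, 0.308, 0.119) [[320. 213.]]
(0.499, 0.309, 0.119) [[320. 289.]]
(0.543, 0.297, 0.119) [[341. 212.]]
(0.543, 0.319, 0.119) [[298. 213.]]
```

View pics/w4z.png

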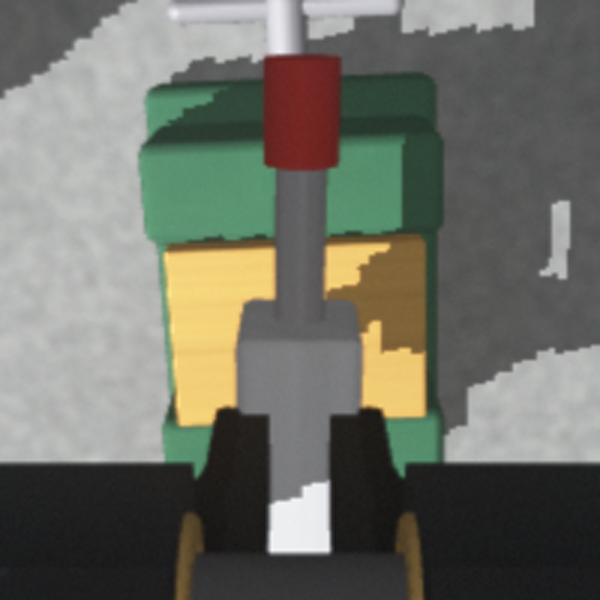

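View pics/s4z.png

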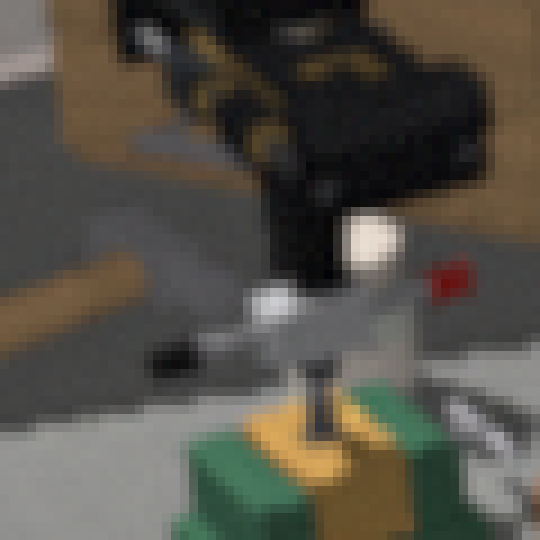

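{"name": "drive_tool", "arguments": {"motion": "0 0 0 0 0 0;0 0 0 0 0 0;0 0 0 0 0 0;0 0 0 0 0 0;0 0 0 0 0 0", "gripper": 0.05}}

```text
time: 4.38
position: [0.5208, 0.3087, 0.1092]
tcp_rot: [[-0.028, -1.0, 0.0], [-1.0, 0.028, -0.0], [0.0, -0.0, -1.0]]
wrist_force: [1.0, -0.2, -0.0]
finger_gap: 0.0478
```

{"name": "drive_tool", "arguments": {"motion": "0 0 0.01 0 0 0;0 0 0.01 0 0 0;0 0 0 0 0 0"}}

```text
time: 4.75
position: [0.52, 0.308, 0.0876]
tcp_rot: [[-0.028, -1.0, -0.002], [-1.0, 0.028, -0.002], [0.002, 0.002, -1.0]]
wrist_force: [-0.1, 0.4, -0.8]
finger_gap: 0.05
```

{"name": "drive_tool", "arguments": {"motion": "0 0 0 0 0 0;0 0 0 0 0 0;0 0 0 0 0 0;0 0 0 0 0 0;0 0 0 0 0 0", "gripper": 0.01}}

```text
time: 5.38
position: [0.5209, 0.3089, 0.0895]
tcp_rot: [[-0.028, -1.0, 0.0], [-1.0, 0.028, 0.0], [-0.0, -0.0, -1.0]]
wrist_force: [-0.5, 0.3, 0.4]
finger_gap: 0.0213
```

```bash
python3 -c "
from h import *
s=snap('wrist','w5.png'); 
cv2.imwrite('pics/w5z.png',cv2.resize(s['frame'][100:360,220:420],None,fx=3,fy=3,interpolation=cv2.INTER_CUBIC)[:600,:,::-1])
s=snap('side')
cv2.imwrite('pics/s5z.png',cv2.resize(s['frame'][130:190,240:300],None,fx=9,fy=9,interpolation=cv2.INTER_NEAREST)[:,:,::-1])
"
```

```text
(no output)
```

View pics/w5z.png

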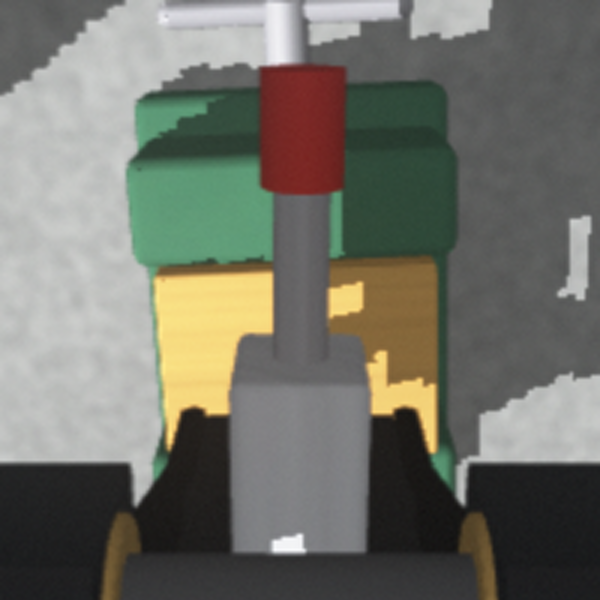

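View pics/s5z.png

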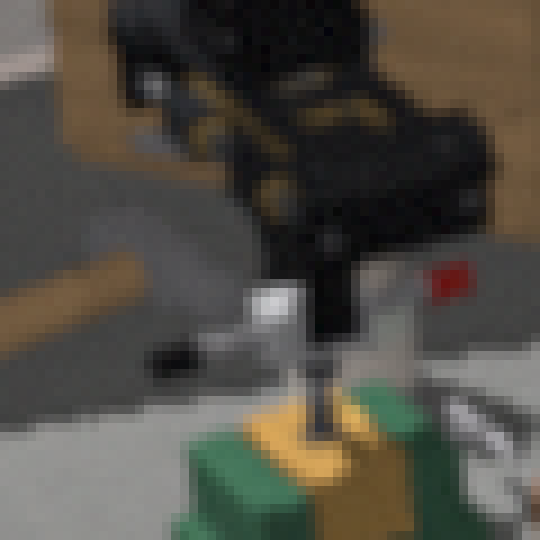

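{"name": "drive_tool", "arguments": {"motion": "0 0 0 0 0 0;0 0 0 0 0 0;0 0 0.00005 0 0 9.5;0 0 0.00005 0 0 9.5;0 0 0.00005 0 0 9.5;0 0 0.00005 0 0 9.5;0 0 0.00005 0 0 9.5;0 0 0.00005 0 0 9.5;0 0 0.00005 0 0 9.5;0 0 0.00005 0 0 9.5", "squeeze": 45}}

```text
time: 6.72
position: [0.5203, 0.3082, 0.089]
tcp_rot: [[-0.978, -0.21, -0.001], [-0.21, 0.978, -0.001], [0.001, -0.001, -1.0]]
wrist_force: [-2.6, -0.9, 3.6]
finger_gap: 0.022
```

```bash
python3 -c "
from h import *
o=readout.get_obs();print(o['wrist_force'],o['wrist_torque'])
s=snap('wrist','w6.png');plan((.5208,.3087,.089),-91.7)
"
```

```text
[-2.60939616 -0.89106642  3.57456929] [-0.04218302  0.60339739  0.135401  ]
t 6.78 pos [0.5203 0.3082 0.089 ] ang -168.1 J [ 46.   26.2 -11.4   0.  -52.4 -34.1]
shift first (old axes): [-0.0005  0.0004  0.    ] n 0.001  turn: [  0.    -0.09 -76.4 ]
shift after turn: [-0.0005 -0.0004  0.    ] F [-1.3 -0.5  3.3] gap 0.0216
```

View pics/w6.png

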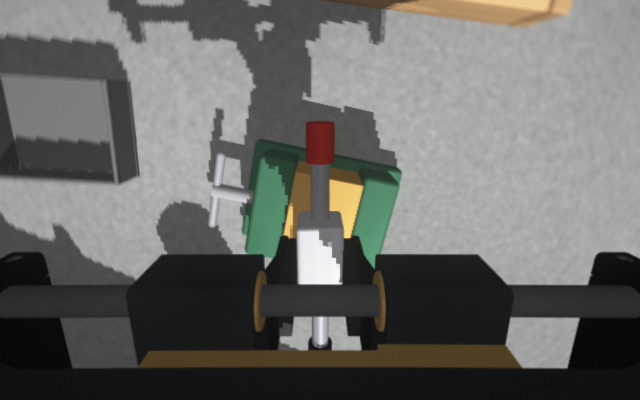

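{"name": "drive_tool", "arguments": {"motion": "0 0 0.00005 0 0 9.9;0 0 0.00005 0 0 9.9;0 0 0.00005 0 0 9.9;0 0 0.00005 0 0 9.9;0 0 0.00005 0 0 9.9;0 0 0.00005 0 0 9.9;0 0 0.00005 0 0 9.9;0 0 0.00005 0 0 9.9;0 0 0.00005 0 0 9.9;0 0 0.00005 0 0 9.9"}}

```text
time: 8.02
position: [0.5197, 0.3088, 0.0885]
tcp_rot: [[-0.056, 0.998, -0.002], [0.998, 0.056, -0.0], [-0.0, -0.002, -1.0]]
wrist_force: [-4.4, 1.6, 2.9]
finger_gap: 0.0219
```

{"name": "drive_tool", "arguments": {"motion": "0 0 0.00005 0 0 9.9;0 0 0 0 0 0;0 0 0 0 0 0;0 0 0 0 0 0"}}

```text
time: 8.52
position: [0.5198, 0.3089, 0.0884]
tcp_rot: [[0.109, 0.994, -0.002], [0.994, -0.109, 0.0], [-0.0, -0.002, -1.0]]
wrist_force: [-4.7, 3.1, 4.5]
finger_gap: 0.0217
```

```bash
python3 -c "
from h import *
o=readout.get_obs();print(o['wrist_force'],o['wrist_torque'])
s=snap('wrist','w7.png');plan((.5208,.3087,.088),-91.7)
"
```

```text
[-4.68489509  3.1352301   4.45340654] [ 0.6642672   1.5388836  -0.08914139]
t 8.57 pos [0.5198 0.3089 0.0884] ang 83.74 J [ 4.600e+01  2.630e+01 -1.140e+01 -1.000e-01 -5.240e+01 -1.422e+02]
shift first (old axes): [-0.0001  0.001   0.0004] n 0.001  turn: [-1.0000e-02  1.4000e-01  1.7544e+02]
shift after turn: [ 0.0002 -0.001   0.0004] F [-5.3  2.1  4.1] gap 0.0212
```

View pics/w7.png

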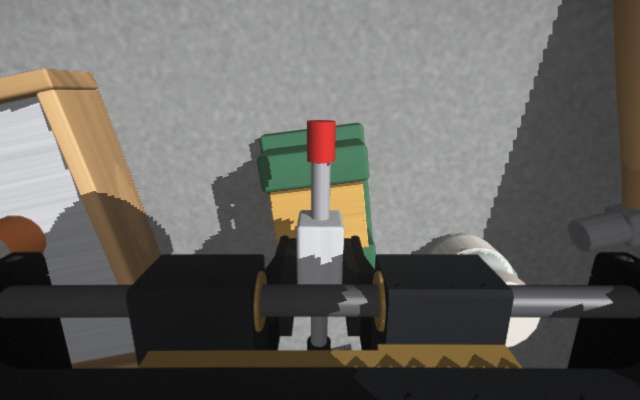

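{"name": "drive_tool", "arguments": {"motion": "0 0 -0.00005 0 0 -9.2;0 0 -0.00005 0 0 -9.2;0 0 -0.00005 0 0 -9.2;0 0 -0.00005 0 0 -9.2;0 0 -0.00005 0 0 -9.2;0 0 -0.00005 0 0 -9.2;0 0 -0.00005 0 0 -9.2;0 0 -0.00005 0 0 -9.2;0 0 -0.00005 0 0 -9.2;0 0 -0.00005 0 0 -9.2"}}

```text
time: 9.82
position: [0.5202, 0.3082, 0.0889]
tcp_rot: [[-0.998, 0.069, -0.001], [0.069, 0.998, -0.001], [0.001, -0.001, -1.0]]
wrist_force: [-3.5, 0.3, 3.7]
finger_gap: 0.0215
```

{"name": "drive_tool", "arguments": {"motion": "0 0 0 0 0 0;0 0 0 0 0 0;0 0 0 0 0 0"}}

```text
time: 10.2
position: [0.5203, 0.3082, 0.0889]
tcp_rot: [[-0.997, 0.079, -0.001], [0.079, 0.997, -0.001], [0.001, -0.001, -1.0]]
wrist_force: [-5.4, -0.8, 4.9]
finger_gap: 0.0216
```

```bash
python3 -c "
from h import *
o=readout.get_obs();print(o['wrist_force'],o['wrist_torque'])
plan((.5208,.3087,.088),-91.7)
"
```

```text
[-5.38415555 -0.75177744  4.85318447] [-0.11367776  1.39828866  0.06419472]
t 10.2 pos [0.5203 0.3082 0.0889] ang 175.47 J [ 46.   26.2 -11.4  -0.  -52.4 -50.5]
shift first (old axes): [-0.0005  0.0005  0.0009] n 0.001  turn: [-1.000e-02 -1.000e-01 -9.283e+01]
shift after turn: [-0.0005 -0.0005  0.0009] F [-5.4 -0.8  4.9] gap 0.0216
```

{"name": "drive_tool", "arguments": {"motion": "0 0 0 0 0 0;0 0 0 0 0 0;0 0 0 0 0 0;0 0 0 0 0 0;0 0 0 0 0 0", "gripper": 0.055}}

```text
time: 10.82
position: [0.5209, 0.3087, 0.0887]
tcp_rot: [[-0.997, 0.079, 0.0], [0.079, 0.997, 0.0], [-0.0, 0.0, -1.0]]
wrist_force: [0.2, 0.2, 0.7]
finger_gap: 0.0537
```

{"name": "drive_tool", "arguments": {"motion": "0 0 -0.02 0 0 0;0 0 -0.02 0 0 0;0 0 0 0 0 -10;0 0 0 0 0 -10;0 0 0 0 0 -10;0 0 0 0 0 -10;0 0 0 0 0 -10;0 0 0 0 0 -10;0 0 0 0 0 -10;0 0 0 0 0 -10"}}

```text
time: 12.08
position: [0.5208, 0.3087, 0.1288]
tcp_rot: [[-0.245, -0.969, 0.0], [-0.969, 0.245, 0.0], [-0.0, -0.0, -1.0]]
wrist_force: [0.0, -0.0, -0.5]
finger_gap: 0.055
```

{"name": "drive_tool", "arguments": {"motion": "0 0 0 0 0 -10;0 0 0 0 0 -10;0 0 0 0 0 -10;0 0 0 0 0 -10;0 0 0 0 0 -10;0 0 0 0 0 -10;0 0 0 0 0 -10;0 0 0 0 0 -10;0 0 0 0 0 -10;0 0 0 0 0 -10"}}

```text
time: 13.32
position: [0.5208, 0.3087, 0.1288]
tcp_rot: [[0.997, -0.073, 0.0], [-0.073, -0.997, 0.0], [0.0, -0.0, -1.0]]
wrist_force: [0.6, 0.1, 0.0]
finger_gap: 0.0548
```

{"name": "drive_tool", "arguments": {"motion": "0 0 0 0 0 0;0.0006 0 0.02 0 0 0;0 0 0.02 0 0 0;0 0 0 0 0 0"}}

```text
time: 13.82
position: [0.5205, 0.3077, 0.0872]
tcp_rot: [[0.997, -0.081, -0.003], [-0.081, -0.997, -0.003], [-0.003, 0.003, -1.0]]
wrist_force: [-0.1, -0.3, 0.1]
finger_gap: 0.0551
```

```bash
python3 -c "
from h import *
plan((.5204,.3084,.088),-4.5)
s=snap('wrist','w8.png')
"
```

```text
t 13.82 pos [0.5205 0.3077 0.0872] ang -4.67 J [ 45.9  26.4 -11.4  -0.  -52.4 129.4]
shift first (old axes): [-0.0001 -0.0006 -0.0008] n 0.001  turn: [ 0.16  0.15 -0.17]
shift after turn: [-0.0001 -0.0006 -0.0008] F [-0.1 -0.3  0.1] gap 0.0551
```

View pics/w8.png

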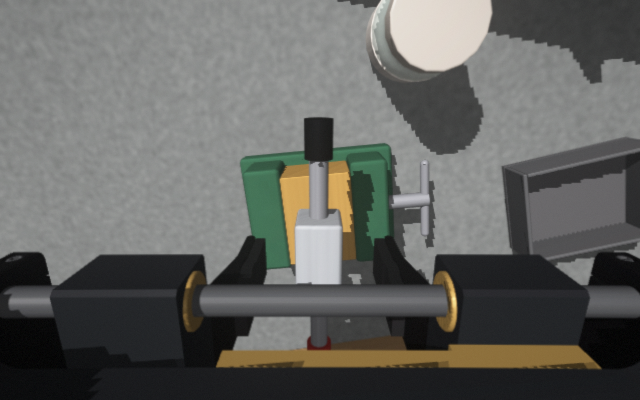

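{"name": "drive_tool", "arguments": {"motion": "0 0 0 0 0 0;0 0 0 0 0 0;0 0 0 0 0 0;0 0 0 0 0 0;0 0 0 0 0 0;0 0 0 0 0 0;0 0 0 0 0 0", "gripper": 0.01}}

```text
time: 14.75
position: [0.5208, 0.3087, 0.0891]
tcp_rot: [[0.997, -0.079, -0.001], [-0.079, -0.997, -0.0], [-0.001, 0.0, -1.0]]
wrist_force: [-5.7, 0.5, 5.4]
finger_gap: 0.0214
```

{"name": "drive_tool", "arguments": {"motion": "0 0 0.00005 0 0 9.5;0 0 0.00005 0 0 9.5;0 0 0.00005 0 0 9.5;0 0 0.00005 0 0 9.5;0 0 0.00005 0 0 9.5;0 0 0.00005 0 0 9.5;0 0 0.00005 0 0 9.5;0 0 0.00005 0 0 9.5;0 0 0.00005 0 0 9.5;0 0 0.00005 0 0 9.5"}}

```text
time: 16.0
position: [0.5204, 0.3085, 0.0886]
tcp_rot: [[-0.17, -0.985, -0.002], [-0.985, 0.17, -0.001], [0.001, 0.001, -1.0]]
wrist_force: [-6.3, 1.5, 4.9]
finger_gap: 0.0218
```

{"name": "drive_tool", "arguments": {"motion": "0 0 0.00005 0 0 9.5;0 0 0.00005 0 0 9.5;0 0 0.00005 0 0 9.5;0 0 0.00005 0 0 9.5;0 0 0.00005 0 0 9.5;0 0 0.00005 0 0 9.5;0 0 0.00005 0 0 9.5;0 0 0.00005 0 0 9.5;0 0 0.00005 0 0 9.5;0 0 0 0 0 0"}}

```text
time: 17.25
position: [0.5202, 0.3089, 0.0881]
tcp_rot: [[-0.996, 0.089, -0.002], [0.089, 0.996, 0.0], [0.002, -0.0, -1.0]]
wrist_force: [-8.2, 1.4, 6.1]
finger_gap: 0.0218
```

{"name": "drive_tool", "arguments": {"motion": "0 0 0 0 0 0;0 0 0 0 0 0;0 0 0 0 0 0"}}

```text
time: 17.62
position: [0.5202, 0.3089, 0.0881]
tcp_rot: [[-0.996, 0.088, -0.002], [0.088, 0.996, 0.0], [0.002, -0.0, -1.0]]
wrist_force: [-6.0, 1.6, 5.2]
finger_gap: 0.0216
```

```bash
python3 -c "
from h import *
o=readout.get_obs();print(o['wrist_force'],o['wrist_torque'])
plan((.5204,.3084,.088),-4.5)
s=snap('wrist','w9.png')
"
```

```text
[-5.98401284  1.58395101  5.15356021] [ 0.80989129  2.27629466 -0.09221479]
t 17.62 pos [0.5202 0.3089 0.0881] ang 174.96 J [ 46.   26.3 -11.4  -0.1 -52.4 -50.9]
shift first (old axes): [-0.0003 -0.0005  0.0001] n 0.001  turn: [ -0.18  -0.   179.46]
shift after turn: [0.0003 0.0005 0.0001] F [-6.   1.6  5.2] gap 0.0216
```

View pics/w9.png

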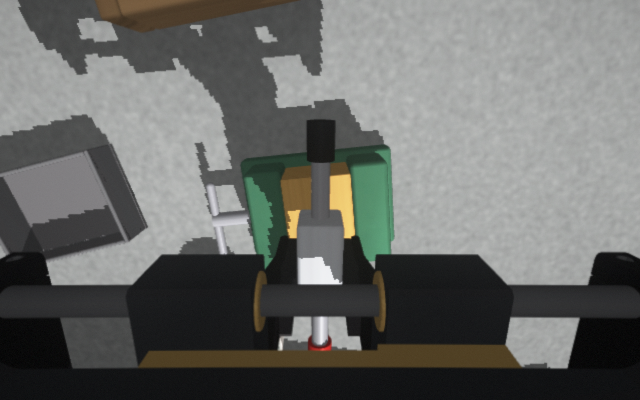

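{"name": "drive_tool", "arguments": {"motion": "0 0 -0.00005 0 0 -9.2;0 0 -0.00005 0 0 -9.2;0 0 -0.00005 0 0 -9.2;0 0 -0.00005 0 0 -9.2;0 0 -0.00005 0 0 -9.2;0 0 -0.00005 0 0 -9.2;0 0 -0.00005 0 0 -9.2;0 0 -0.00005 0 0 -9.2;0 0 -0.00005 0 0 -9.2;0 0 -0.00005 0 0 -9.2"}}

```text
time: 18.92
position: [0.5205, 0.3085, 0.0886]
tcp_rot: [[-0.048, -0.999, -0.002], [-0.999, 0.048, -0.001], [0.001, 0.002, -1.0]]
wrist_force: [-5.8, 0.6, 5.2]
finger_gap: 0.0218
```

{"name": "drive_tool", "arguments": {"motion": "0 0 0 0 0 0;0 0 0 0 0 0;0 0 0 0 0 0;0 0 0 0 0 0"}}

```text
time: 19.42
position: [0.5204, 0.3085, 0.0886]
tcp_rot: [[-0.052, -0.999, -0.002], [-0.999, 0.052, -0.001], [0.001, 0.002, -1.0]]
wrist_force: [-5.1, 1.4, 5.3]
finger_gap: 0.022
```

{"name": "drive_tool", "arguments": {"motion": "0 0 0.00005 0 0 9.5;0 0 0.00005 0 0 9.5;0 0 0.00005 0 0 9.5;0 0 0.00005 0 0 9.5;0 0 0.00005 0 0 9.5;0 0 0.00005 0 0 9.5;0 0 0.00005 0 0 9.5;0 0 0.00005 0 0 9.5;0 0 0.00005 0 0 9.5;0 0 0.00005 0 0 9.5"}}

```text
time: 20.68
position: [0.5202, 0.309, 0.0881]
tcp_rot: [[-0.99, 0.144, -0.002], [0.144, 0.99, 0.0], [0.002, -0.0, -1.0]]
wrist_force: [-5.7, 2.0, 5.4]
finger_gap: 0.0214
```

{"name": "drive_tool", "arguments": {"motion": "0 0 0.00005 0 0 9.5;0 0 0.00005 0 0 9.5;0 0 0.00005 0 0 9.5;0 0 0.00005 0 0 9.5;0 0 0.00005 0 0 9.5;0 0 0.00005 0 0 9.5;0 0 0.00005 0 0 9.5;0 0 0.00005 0 0 9.5;0 0 0.00005 0 0 9.5;0 0 0 0 0 5"}}

```text
time: 21.92
position: [0.5208, 0.3091, 0.0876]
tcp_rot: [[0.151, 0.989, -0.001], [0.989, -0.151, 0.001], [0.001, -0.001, -1.0]]
wrist_force: [-3.9, 1.4, 3.4]
finger_gap: 0.0211
```

{"name": "drive_tool", "arguments": {"motion": "0 0 0 0 0 0;0 0 0 0 0 0;0 0 0 0 0 0"}}

```text
time: 22.3
position: [0.5208, 0.3091, 0.0876]
tcp_rot: [[0.148, 0.989, -0.001], [0.989, -0.148, 0.001], [0.001, -0.001, -1.0]]
wrist_force: [-5.1, 2.2, 3.7]
finger_gap: 0.0214
```

```bash
python3 -c "
from h import *
o=readout.get_obs();print(o['wrist_force'],o['wrist_torque'])
plan((.5204,.3084,.088),-4.5)
s=snap('wrist','w10.png')
"
```

```text
[-5.13489601  2.24191756  3.65574176] [ 0.70676712  1.53314853 -0.05237542]
t 22.3 pos [0.5208 0.3091 0.0876] ang 81.46 J [ 4.600e+01  2.640e+01 -1.140e+01 -1.000e-01 -5.220e+01 -1.444e+02]
shift first (old axes): [-0.0008 -0.0003 -0.0004] n 0.001  turn: [-7.000e-02  0.000e+00  8.596e+01]
shift after turn: [-0.0004  0.0007 -0.0004] F [-5.1  2.2  3.7] gap 0.0214
```

View pics/w10.png

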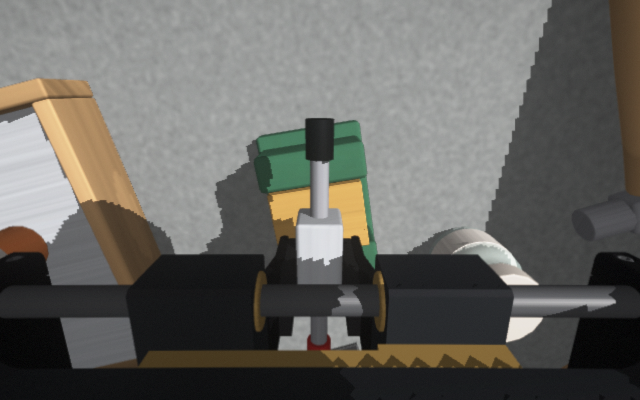

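{"name": "drive_tool", "arguments": {"motion": "0 0 0 0 0 0;0 0 0 0 0 0;0 0 0 0 0 0;0 0 0 0 0 0;0 0 -0.02 0 0 0;0 0 -0.06 0 0 0;0 0 -0.06 0 0 0;0 0 -0.06 0 0 -8.5;0 0 0 0 0 0", "gripper": 0.055}}

```text
time: 23.48
position: [0.5237, 0.31, 0.2941]
tcp_rot: [[-0.0, 1.0, 0.01], [1.0, 0.0, 0.008], [0.008, 0.01, -1.0]]
wrist_force: [-1.6, 0.6, -0.3]
finger_gap: 0.0552
```

```bash
python3 -c "
from h import *
plan((.50,.09,.28),90)
s=snap('wrist','w11.png');
s=snap('top'); cv2.imwrite('pics/t4.png',cv2.resize(s['frame'][140:260,200:400],None,fx=4,fy=4,interpolation=cv2.INTER_CUBIC)[:,:,::-1])
"
```

```text
t 23.48 pos [0.5237 0.31   0.2941] ang 90.02 J [ 4.590e+01  1.750e+01  5.900e+00  1.000e-01 -7.760e+01 -1.359e+02]
shift first (old axes): [-0.2201 -0.0239  0.0121] n 0.222  turn: [ 0.6  -0.46  0.02]
shift after turn: [-0.22   -0.0237  0.0141] F [-1.6  0.6 -0.3] gap 0.0552
```

View pics/w11.png

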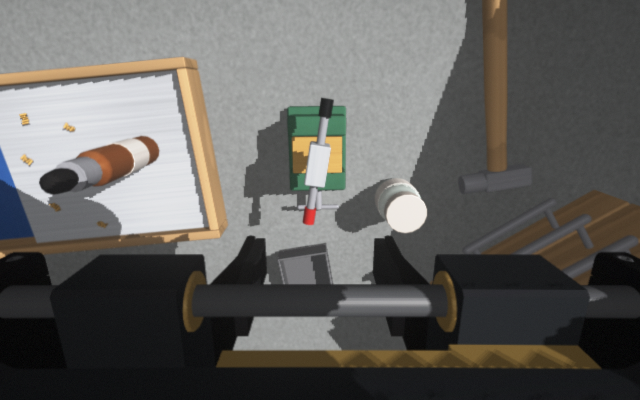

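{"name": "drive_tool", "arguments": {"motion": "-0.055 -0.006 0.003 0 0 0;-0.055 -0.006 0.003 0 0 0;-0.055 -0.006 0.003 0 0 0;-0.055 -0.006 0.003 0 0 0;0 0 0 0 0 0;0 0 0 0 0 0", "gripper": 0.087}}

```text
time: 24.32
position: [0.497, 0.0884, 0.2742]
tcp_rot: [[0.001, 1.0, -0.002], [1.0, -0.001, -0.001], [-0.001, -0.002, -1.0]]
wrist_force: [-1.2, -0.3, -0.7]
finger_gap: 0.087
```

```bash
python3 -c "
from h import *
plan((.516,.09,.28),90)
s=snap('wrist','w12.png');
print(proj(s,[(.516,.0906,.03),(.516,.0906,.17),(.516,.0906,.2)]))
"
```

```text
t 24.32 pos [0.497  0.0884 0.2742] ang 89.93 J [  28.5    7.8   -9.5   -0.   -72.8 -118.6]
shift first (old axes): [ 0.0016  0.019  -0.0058] n 0.02  turn: [-0.11  0.04 -0.07]
shift after turn: [ 0.0016  0.019  -0.0058] F [-1.2 -0.3 -0.7] gap 0.087
[[321.0830378  175.17387731]
 [321.82544768 212.91060706]
 [322.08121899 225.90150084]]
```

View pics/w12.png

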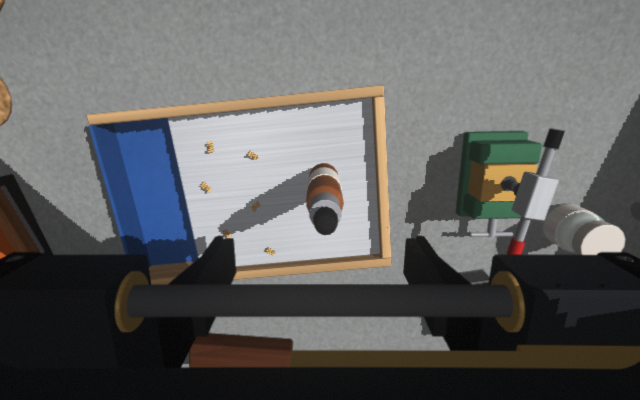

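```bash
python3 -c "
from h import *
s=snap('wrist')
cv2.imwrite('pics/w12z.png',cv2.resize(s['frame'][150:245,280:370],None,fx=6,fy=6,interpolation=cv2.INTER_CUBIC)[:,:,::-1])
s2=snap('top')
cv2.imwrite('pics/t5.png',cv2.resize(s2['frame'][180:220,280:320],None,fx=12,fy=12,interpolation=cv2.INTER_CUBIC)[:,:,::-1])
for P in [(325.5,219,.196),(326,205,.17),(324,172,.03)]: print(onz(s,*P).round(4))
"
```

```text
[0.5121 0.0939 0.196 ]
[0.5092 0.0947 0.17  ]
[0.5123 0.0948 0.03  ]
```

View pics/w12z.png

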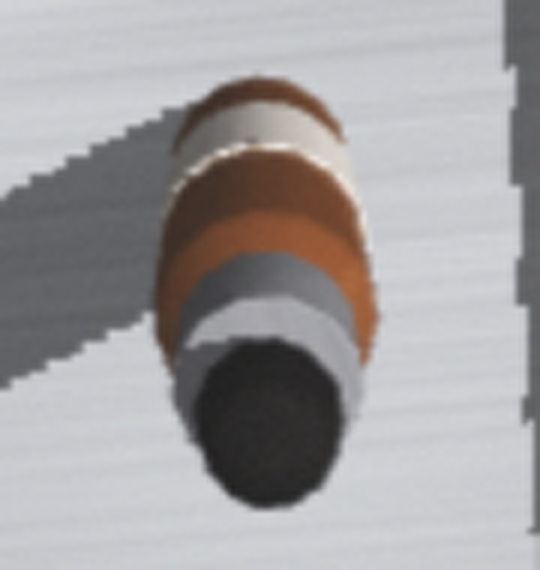

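View pics/t5.png

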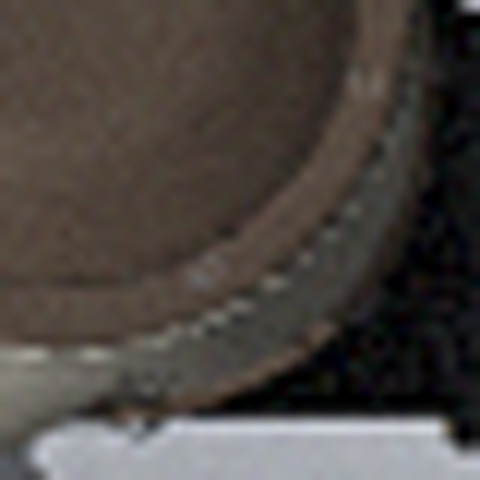

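{"name": "drive_tool", "arguments": {"motion": "0.005 0.018 0 0 0 0;0 0 0 0 0 0;0 0 0 0 0 0;0 0 0 0 0 0"}}

```text
time: 24.98
position: [0.5149, 0.0938, 0.2754]
tcp_rot: [[-0.0, 1.0, -0.0], [1.0, 0.0, -0.0], [-0.0, -0.0, -1.0]]
wrist_force: [0.0, 0.0, -0.3]
finger_gap: 0.0872
```

```bash
python3 -c "
from h import *
plan((.515,.0935,.16),90)
s=snap('wrist');
cv2.imwrite('pics/w13z.png',cv2.resize(s['frame'][150:300,220:420],None,fx=4,fy=4,interpolation=cv2.INTER_CUBIC)[:,:,::-1])
s=snap('side'); cv2.imwrite('pics/s6z.png',cv2.resize(s['frame'][60:220,230:390],None,fx=4,fy=3.7,interpolation=cv2.INTER_CUBIC)[:,:,::-1])
"
```

```text
t 24.98 pos [0.5149 0.0938 0.2754] ang 90.01 J [  28.1    9.6   -7.1   -0.   -73.3 -118.1]
shift first (old axes): [-3.000e-04  1.000e-04  1.154e-01] n 0.115  turn: [-0.01  0.    0.01]
shift after turn: [-3.000e-04  1.000e-04  1.154e-01] F [ 0.   0.  -0.3] gap 0.0872
```

View pics/w13z.png

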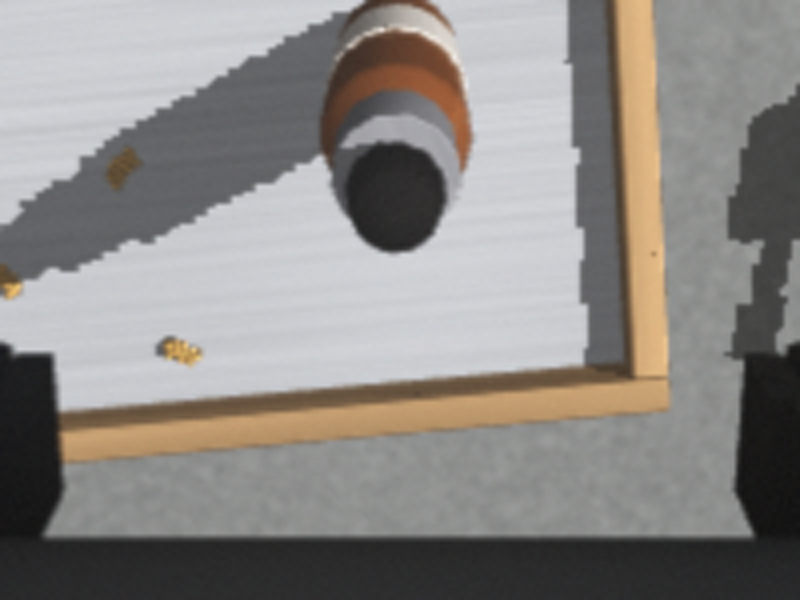

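View pics/s6z.png

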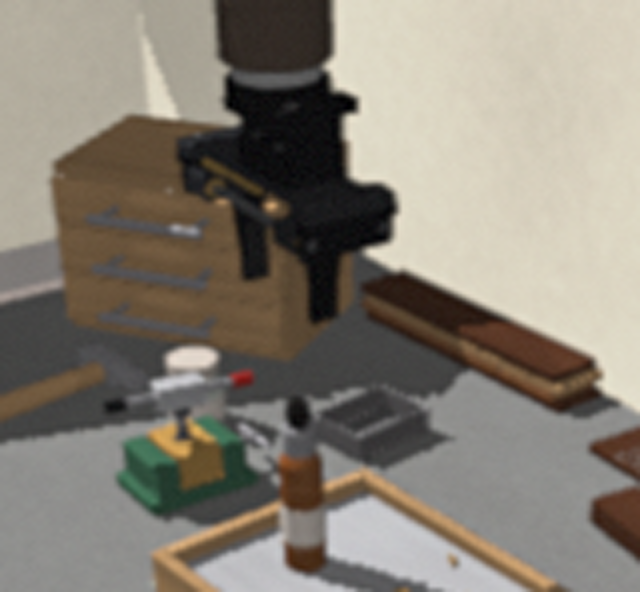

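```bash
python3 -c "
from h import *
s=snap('wrist'); print(proj(s,[(.5149,.0938,z) for z in (.2,.185,.17,.138)]).round(1))
f=s['frame']; m=((f.max(2)<55)*255).astype(np.uint8); m[:180]=0;m[225:]=0;m[:,:300]=0;m[:,340:]=0
y,x=np.nonzero(m);print(x.mean(),y.mean(),x.min(),x.max(),y.min(),y.max())
"
```

```text
[[319.3 201.4]
 [319.3 195.7]
 [319.3 190.6]
 [319.3 181.1]]
318.2122448979592 198.25510204081633 306 330 186 211
```

{"name": "drive_tool", "arguments": {"motion": "0 0 0.03 0 0 0;0 0 0.03 0 0 0;0 0 0.03 0 0 0;0 0 0.02 0 0 0;0 0 0.01 0 0 0;0 0 0 0 0 0;0 0 0 0 0 0"}}

```text
time: 26.0
position: [0.516, 0.0939, 0.1564]
tcp_rot: [[0.0, 1.0, 0.002], [1.0, -0.0, 0.001], [0.001, 0.002, -1.0]]
wrist_force: [0.2, 0.6, 0.9]
finger_gap: 0.0867
```

{"name": "drive_tool", "arguments": {"motion": "0 0 0.004 0 0 0;0 0 0.003 0 0 0;0 0 0.003 0 0 0;0 0 0 0 0 0;0 0 0 0 0 0"}}

```text
time: 26.62
position: [0.5154, 0.0936, 0.1454]
tcp_rot: [[0.0, 1.0, 0.0], [1.0, -0.0, -0.0], [-0.0, 0.0, -1.0]]
wrist_force: [-0.2, -0.1, 0.4]
finger_gap: 0.0867
```

```bash
python3 -c "
from h import *
plan((.515,.0935,.139),90)
s=snap('wrist','w14.png');
s=snap('side'); cv2.imwrite('pics/s7z.png',cv2.resize(s['frame'][90:220,250:380],None,fx=5,fy=4.6,interpolation=cv2.INTER_CUBIC)[:,:,::-1])
"
```

```text
t 26.62 pos [0.5154 0.0936 0.1454] ang 89.98 J [  28.1   15.5  -19.     0.   -55.5 -118.1]
shift first (old axes): [-0.0001 -0.0004  0.0064] n 0.006  turn: [ 0.01  0.   -0.02]
shift after turn: [-0.0001 -0.0004  0.0064] F [-0.2 -0.1  0.4] gap 0.0867
```

View pics/w14.png

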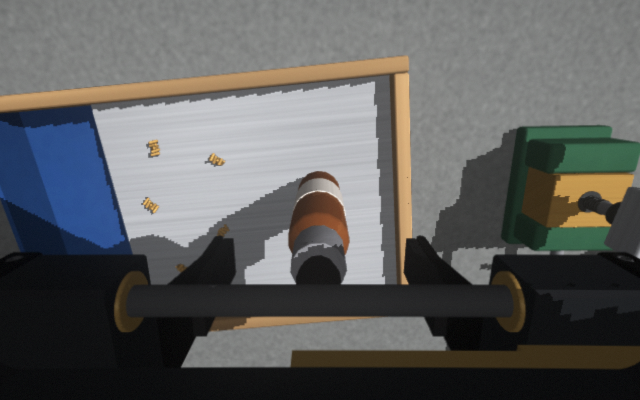

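View pics/s7z.png

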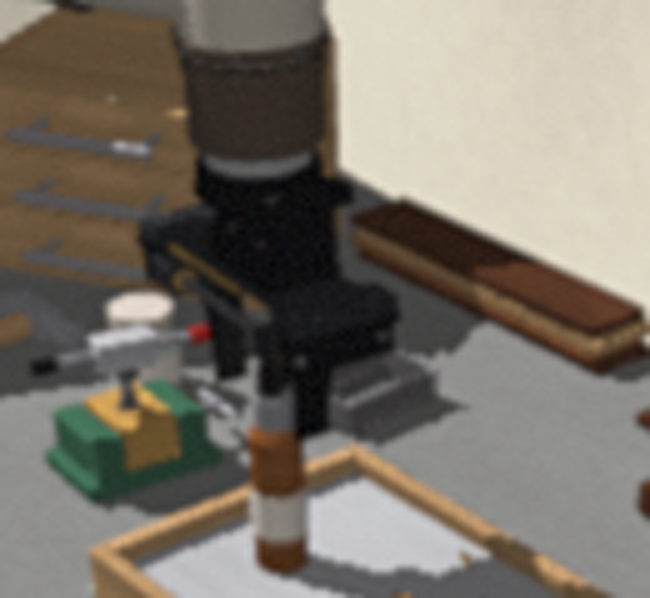

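{"name": "drive_tool", "arguments": {"motion": "0 0 0.003 0 0 0;0 0 0.003 0 0 0;0 0 0 0 0 0;0 0 0 0 0 0"}}

```text
time: 27.22
position: [0.5153, 0.0936, 0.1394]
tcp_rot: [[0.0, 1.0, -0.0], [1.0, -0.0, -0.0], [-0.0, -0.0, -1.0]]
wrist_force: [0.1, 0.4, -0.1]
finger_gap: 0.0868
```

{"name": "drive_tool", "arguments": {"motion": "0 0 0 0 0 0;0 0 0 0 0 0;0 0 0 0 0 0;0 0 0 0 0 0;0 0 0 0 0 0;0 0 0 0 0 0;0 0 0 0 0 0;0 0 0 0 0 0;0 0 0 0 0 0;0 0 0 0 0 0", "gripper": 0.015, "squeeze": 30}}

```text
time: 28.48
position: [0.5153, 0.0936, 0.1394]
tcp_rot: [[0.0, 1.0, 0.0], [1.0, -0.0, -0.0], [-0.0, 0.0, -1.0]]
wrist_force: [0.1, 0.3, -0.5]
finger_gap: 0.0272
```

```bash
python3 -c "
from h import *
plan((.515,.0935,.139),90)
s=snap('wrist','w15.png');
s=snap('side'); cv2.imwrite('pics/s8z.png',cv2.resize(s['frame'][130:210,270:340],None,fx=7,fy=7,interpolation=cv2.INTER_CUBIC)[:,:,::-1])
"
```

```text
t 28.48 pos [0.5153 0.0936 0.1394] ang 89.98 J [  28.1   15.9  -19.4    0.   -54.7 -118.1]
shift first (old axes): [-0.0001 -0.0003  0.0004] n 0.001  turn: [ 0.    0.   -0.02]
shift after turn: [-0.0001 -0.0003  0.0004] F [ 0.1  0.3 -0.5] gap 0.0272
```

View pics/s8z.png

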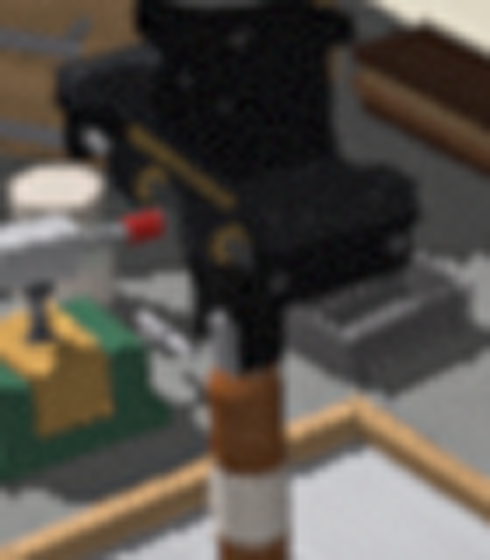

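View pics/w15.png

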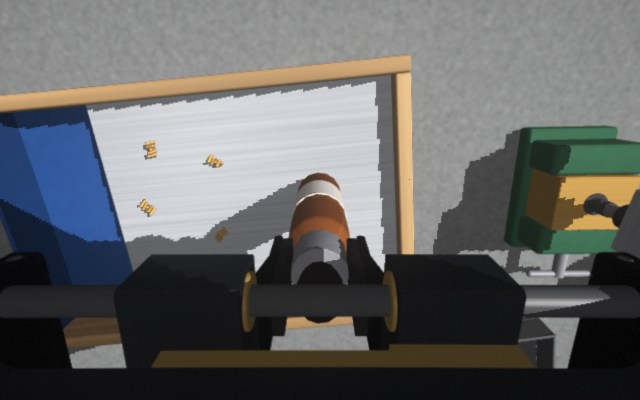

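{"name": "drive_tool", "arguments": {"motion": "0 0 0 0 0 0;0 0 0 0 0 0;0 0 -0.005 0 0 0;0 0 -0.015 0 0 0;0 0 -0.02 0 0 0;0 0 -0.02 0 0 0;0 0 -0.02 0 0 0;0 0 0 0 0 0;0 0 0 0 0 0"}}

```text
time: 29.7
position: [0.5148, 0.0935, 0.219]
tcp_rot: [[0.001, 1.0, -0.001], [1.0, -0.001, 0.0], [0.0, -0.001, -1.0]]
wrist_force: [0.4, -0.1, -2.2]
finger_gap: 0.0275
```

```bash
python3 -c "
from h import *
plan((.424,-.329,.22),90)
s=snap('side'); cv2.imwrite('pics/s9z.png',cv2.resize(s['frame'][90:220,250:380],None,fx=4.6,fy=4.6,interpolation=cv2.INTER_CUBIC)[:,:,::-1])
"
```

```text
t 29.7 pos [0.5148 0.0935 0.219 ] ang 89.97 J [  28.1   11.7  -12.7   -0.   -65.7 -118.1]
shift first (old axes): [-0.4226 -0.0906 -0.001 ] n 0.432  turn: [-0.06 -0.01 -0.03]
shift after turn: [-0.4225 -0.0908 -0.001 ] F [ 0.4 -0.1 -2.2] gap 0.0275
```

View pics/s9z.png

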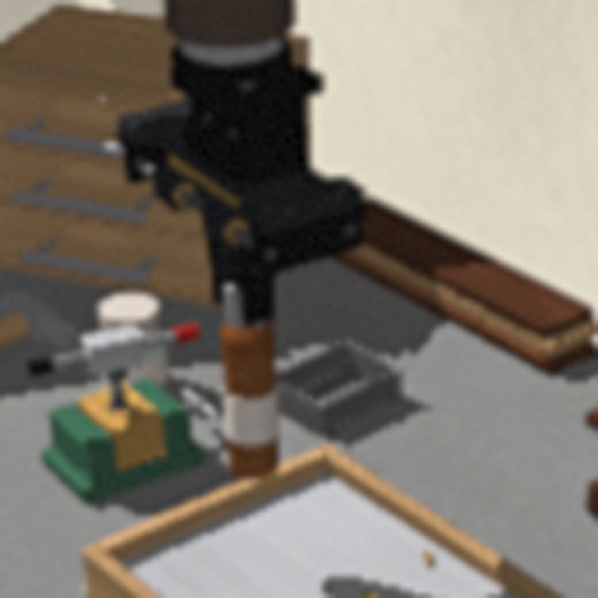

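{"name": "drive_tool", "arguments": {"motion": "-0.01 -0.002 0 0 0 0;-0.02 -0.004 0 0 0 0;-0.025 -0.0055 0 0 0 0;-0.025 -0.0055 0 0 0 0;-0.025 -0.0055 0 0 0 0;-0.025 -0.0055 0 0 0 0;-0.025 -0.0055 0 0 0 0;-0.025 -0.0055 0 0 0 0;-0.025 -0.0055 0 0 0 0;-0.025 -0.0055 0 0 0 0"}}

```text
time: 31.0
position: [0.464, -0.1382, 0.2193]
tcp_rot: [[0.001, 1.0, -0.001], [1.0, -0.001, -0.0], [-0.0, -0.001, -1.0]]
wrist_force: [0.4, -0.5, -1.5]
finger_gap: 0.0271
```

{"name": "drive_tool", "arguments": {"motion": "-0.025 -0.0055 0 0 0 0;-0.025 -0.0055 0 0 0 0;-0.025 -0.0055 0 0 0 0;-0.025 -0.0055 0 0 0 0;-0.025 -0.0055 0 0 0 0;-0.025 -0.0055 0 0 0 0;-0.02 -0.0045 0 0 0 0;-0.01 -0.002 0 0 0 0;0 0 0 0 0 0;0 0 0 0 0 0"}}

```text
time: 32.25
position: [0.4255, -0.316, 0.2193]
tcp_rot: [[0.0, 1.0, -0.0], [1.0, -0.0, 0.0], [0.0, -0.0, -1.0]]
wrist_force: [0.2, -0.2, -1.3]
finger_gap: 0.0272
```

```bash
python3 -c "
from h import *
plan((.424,-.329,.22),90)
s=snap('wrist','w16.png'); print(proj(s,[(.424,-.329,.004)]).round(1))
s=snap('side','s10.png'); print(proj(s,[(.424,-.329,.004)]).round(1))
hsv=cv2.cvtColor(s['frame'],cv2.COLOR_RGB2HSV)
"
```

```text
t 32.25 pos [ 0.4255 -0.316   0.2193] ang 90.0 J [-19.1  12.3 -11.8  -0.  -65.9 -70.9]
shift first (old axes): [-0.013  -0.0015 -0.0007] n 0.013  turn: [-0.01 -0.02 -0.  ]
shift after turn: [-0.013  -0.0015 -0.0007] F [ 0.2 -0.2 -1.3] gap 0.0272
[[307.7 163. ]]
[[360.2 310.1]]
```

View pics/w16.png

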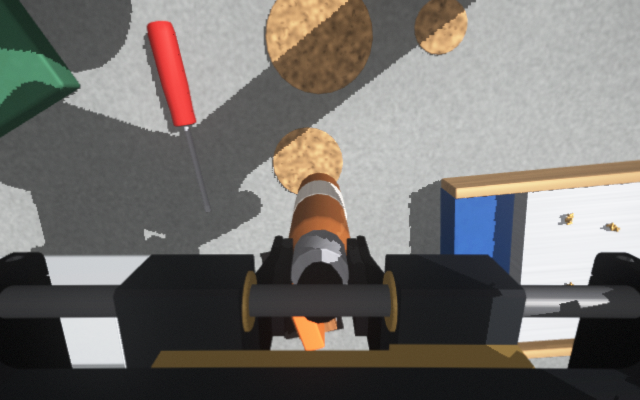

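View pics/s10.png

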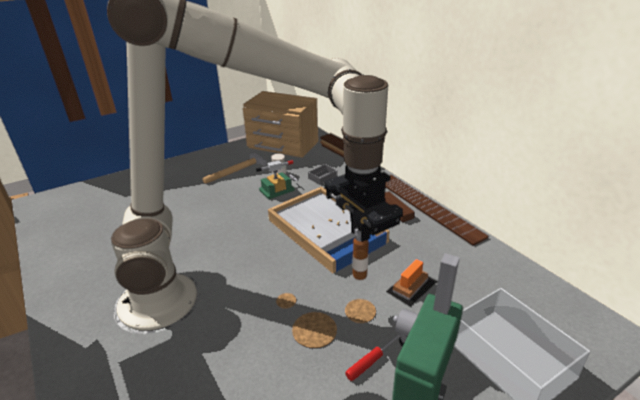

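{"name": "drive_tool", "arguments": {"motion": "-0.013 -0.0015 0 0 0 0;0 0 0.02 0 0 0;0 0 0.02 0 0 0;0 0 0.02 0 0 0;0 0 0.02 0 0 0;0 0 0.01 0 0 0;0 0 0.005 0 0 0;0 0 0.005 0 0 0;0 0 0 0 0 0;0 0 0 0 0 0"}}

```text
time: 33.6
position: [0.4245, -0.3295, 0.1199]
tcp_rot: [[0.0, 1.0, 0.001], [1.0, -0.0, -0.001], [-0.001, 0.001, -1.0]]
wrist_force: [0.5, -0.2, -1.9]
finger_gap: 0.0272
```

{"name": "drive_tool", "arguments": {"motion": "0 0 0.002 0 0 0;0 0 0.002 0 0 0;0 0 0.001 0 0 0;0 0 0 0 0 0;0 0 0 0 0 0"}}

```text
time: 34.22
position: [0.4242, -0.3294, 0.1144]
tcp_rot: [[0.0, 1.0, 0.0], [1.0, -0.0, -0.0], [-0.0, 0.0, -1.0]]
wrist_force: [0.1, 0.0, -1.7]
finger_gap: 0.0272
```

```bash
python3 -c "
from h import *
plan((.424,-.329,.1139),90)
s=snap('wrist','w17.png')
s=snap('side');cv2.imwrite('pics/s11z.png',cv2.resize(s['frame'][210:340,300:430],None,fx=4.6,fy=4.6,interpolation=cv2.INTER_CUBIC)[:,:,::-1])
"
```

```text
t 34.23 pos [ 0.4242 -0.3294  0.1144] ang 89.99 J [-20.5  18.7 -19.5   0.  -51.9 -69.5]
shift first (old axes): [ 0.0004 -0.0002  0.0005] n 0.001  turn: [ 0.    0.   -0.01]
shift after turn: [ 0.0004 -0.0002  0.0005] F [ 0.1  0.  -1.7] gap 0.0272
```

View pics/w17.png

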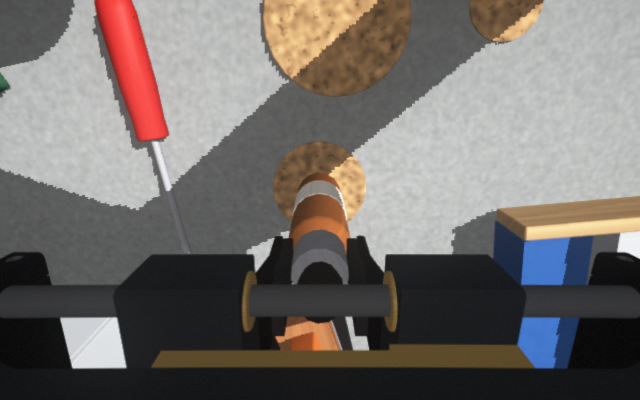

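View pics/s11z.png

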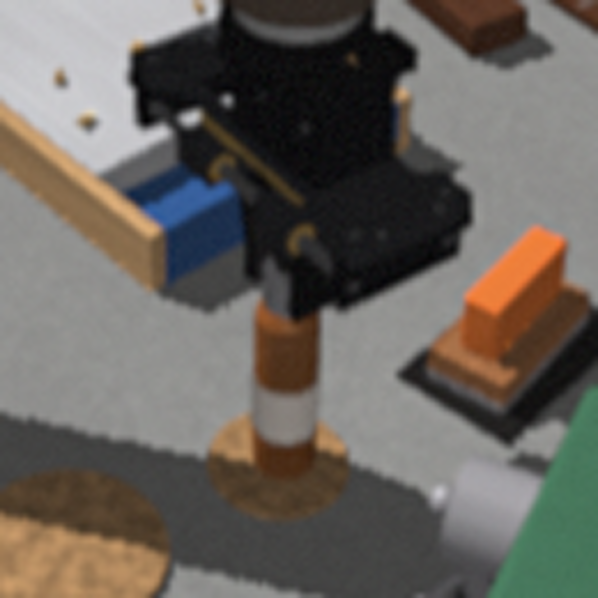

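{"name": "drive_tool", "arguments": {"motion": "0 0 0.0005 0 0 0;0 0 0.0005 0 0 0;0 0 0 0 0 0;0 0 0 0 0 0"}}

```text
time: 34.83
position: [0.4242, -0.3294, 0.1134]
tcp_rot: [[0.0, 1.0, 0.0], [1.0, -0.0, -0.0], [-0.0, 0.0, -1.0]]
wrist_force: [0.2, 0.4, -1.2]
finger_gap: 0.0272
```

{"name": "drive_tool", "arguments": {"motion": "0 0 0.0005 0 0 0;0 0 0.0004 0 0 0;0 0 0 0 0 0;0 0 0 0 0 0"}}

```text
time: 35.33
position: [0.4247, -0.3297, 0.1133]
tcp_rot: [[-0.0, 1.0, 0.001], [1.0, 0.0, -0.001], [-0.001, 0.001, -1.0]]
wrist_force: [-0.8, -0.2, 5.5]
finger_gap: 0.0272
```

{"name": "drive_tool", "arguments": {"motion": "0 0 -0.0005 0 0 0;0 0 0 0 0 0"}}

```text
time: 35.58
position: [0.4245, -0.3295, 0.1133]
tcp_rot: [[0.0, 1.0, 0.001], [1.0, -0.0, -0.001], [-0.001, 0.001, -1.0]]
wrist_force: [0.2, -0.1, 5.2]
finger_gap: 0.0272
```

{"name": "drive_tool", "arguments": {"motion": "0 0 0 0 0 0;0 0 0 0 0 0;0 0 0 0 0 0;0 0 0 0 0 0;0 0 0 0 0 0;0 0 0 0 0 0;0 0 0 0 0 0;0 0 0 0 0 0", "gripper": 0.075}}

```text
time: 36.58
position: [0.4242, -0.3294, 0.113]
tcp_rot: [[0.0, 1.0, 0.0], [1.0, -0.0, -0.0], [-0.0, 0.0, -1.0]]
wrist_force: [0.2, 0.6, 0.5]
finger_gap: 0.0745
```

{"name": "drive_tool", "arguments": {"motion": "0 0 -0.01 0 0 0;0 0 -0.03 0 0 0;0 0 -0.04 0 0 0;0 0 -0.04 0 0 0;0 0 -0.02 0 0 0;0 0 0 0 0 0;0 0 0 0 0 0"}}

```text
time: 37.45
position: [0.4236, -0.3289, 0.2521]
tcp_rot: [[0.001, 1.0, -0.001], [1.0, -0.001, 0.001], [0.001, -0.001, -1.0]]
wrist_force: [-0.1, -0.6, -0.6]
finger_gap: 0.0751
```

```bash
python3 -c "
from h import *
plan((.56,-.331,.25),90)
s=snap('wrist','w18.png')
s=snap('side');cv2.imwrite('pics/s12z.png',cv2.resize(s['frame'][210:340,300:430],None,fx=4.6,fy=4.6,interpolation=cv2.INTER_CUBIC)[:,:,::-1])
"
```

```text
t 37.45 pos [ 0.4236 -0.3289  0.2521] ang 89.97 J [-20.5  11.7  -7.8  -0.  -70.6 -69.5]
shift first (old axes): [-0.002   0.1364  0.0019] n 0.136  turn: [-0.08 -0.06 -0.03]
shift after turn: [-0.0021  0.1364  0.0021] F [-0.1 -0.6 -0.6] gap 0.0751
```

View pics/w18.png

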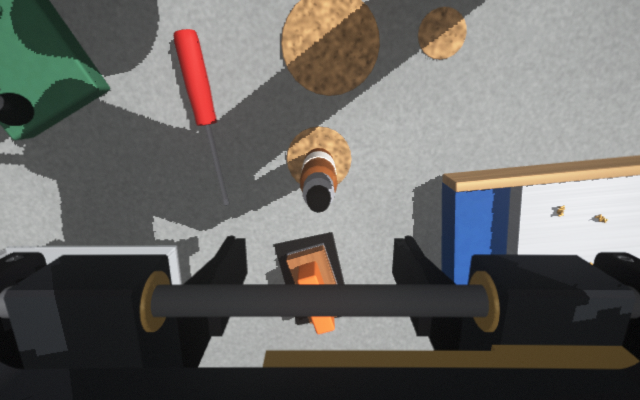

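View pics/s12z.png

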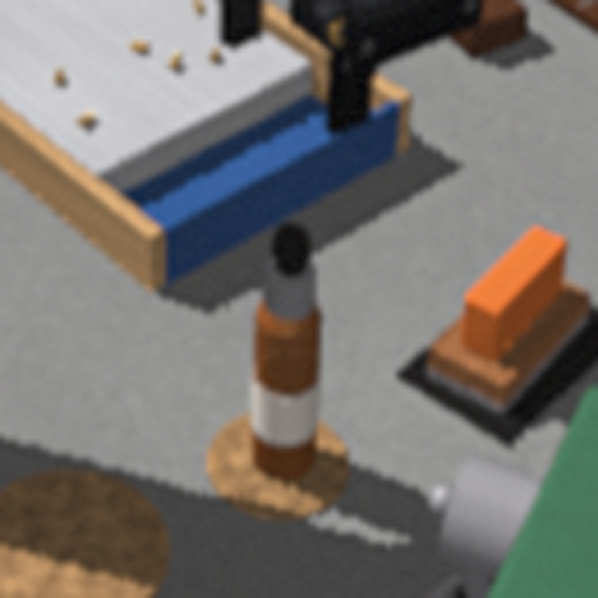

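{"name": "drive_tool", "arguments": {"motion": "0 0.035 0 0 0 -7;0 0.035 0 0 0 -7;0 0.035 0 0 0 0;0 0 0 0 0 0;0 0 0 0 0 0"}}

```text
time: 38.17
position: [0.5272, -0.3165, 0.2519]
tcp_rot: [[-0.242, 0.97, -0.002], [0.97, 0.242, 0.001], [0.001, -0.002, -1.0]]
wrist_force: [0.3, -0.1, -0.5]
finger_gap: 0.0753
```

```bash
python3 -c "
from h import *
plan((.53,-.331,.25),104)
s=snap('wrist','w19.png')
"
```

```text
t 38.17 pos [ 0.5272 -0.3165  0.2519] ang 103.99 J [-15.9  19.7   3.2  -0.  -73.6 -60.1]
shift first (old axes): [-0.0147 -0.0008  0.0019] n 0.015  turn: [-0.12 -0.07 -0.01]
shift after turn: [-0.0147 -0.0008  0.0019] F [ 0.3 -0.1 -0.5] gap 0.0753
```

View pics/w19.png

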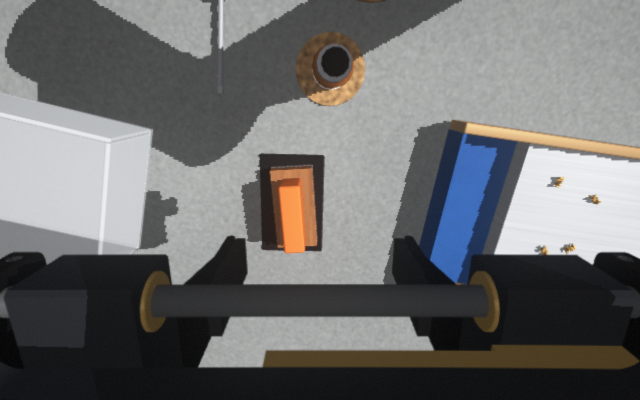

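```bash
cat > scr.py <<'E'
from h import *
s=snap('wrist'); f=s['frame']; hsv=cv2.cvtColor(f,cv2.COLOR_RGB2HSV)
def fit(m,z,name):
    m=m.copy(); m[:120]=0;m[262:]=0;m[:,:235]=0;m[:,345:]=0
    n,l,st,c=cv2.connectedComponentsWithStats(m); i=1+st[1:,4].argmax()
    cn=cv2.findContours((l==i).astype(np.uint8),0,1)[0][0]
    # world polygon then rect
    W=np.array([onz(s,*p[0],z)[:2] for p in cn],np.float32)*1000
    r=cv2.minAreaRect(W); print(name,np.round(r[0],1),np.round(r[1],1),round(r[2],1), st[i])
fit(cv2.inRange(hsv,(5,220,200),(18,255,255)),.066,'ridge top(incl side)')
fit(cv2.inRange(hsv,(5,220,235),(18,255,255)),.066,'ridge bright')
fit(cv2.inRange(hsv,(5,100,60),(20,255,255)),.026,'block')
fit(cv2.bitwise_or(cv2.inRange(hsv,(0,0,0),(179,255,45)),cv2.inRange(hsv,(5,100,60),(20,255,255))),.004,'mat')
cv2.imwrite('pics/scr.png',cv2.resize(f[140:265,230:350],None,fx=5,fy=4.6,interpolation=cv2.INTER_CUBIC)[:,:,::-1])
E
python3 scr.py
```

```text
Traceback (most recent call last):
  File "scr.py", line 10, in <module>
    fit(cv2.inRange(hsv,(5,220,200),(18,255,255)),.066,'ridge top(incl side)')
    ~~~^^^^^^^^^^^^^^^^^^^^^^^^^^^^^^^^^^^^^^^^^^^^^^^^^^^^^^^^^^^^^^^^^^^^^^^
  File "scr.py", line 5, in fit
    n,l,st,c=cv2.connectedComponentsWithStats(m); i=1+st[1:,4].argmax()
                                                      ~~~~~~~~~~~~~~~^^
ValueError: attempt to get argmax of an empty sequence
```

```bash
sed -i 's/(5,220,200)/(5,200,150)/;s/(5,220,235)/(5,190,225)/' scr.py; python3 - <<'E'
from h import *
f=snap('wrist')['frame']; h=cv2.cvtColor(f,cv2.COLOR_RGB2HSV)
for y in (175,200,230,245): print(y,[tuple(int(v) for v in h[y,x]) for x in range(266,322,5)])
cv2.imwrite('pics/scr.png',cv2.resize(f[140:265,230:350],None,fx=5,fy=4.6,interpolation=cv2.INTER_CUBIC)[:,:,::-1])
E
python3 scr.py
```

```text
175 [(5, 41, 37), (12, 143, 184), (12, 141, 193), (12, 142, 189), (12, 143, 203), (13, 145, 202), (12, 143, 195), (12, 141, 197), (12, 142, 199), (12, 142, 178), (10, 43, 53), (8, 38, 53)]
200 [(4, 51, 40), (6, 64, 40), (11, 133, 92), (11, 183, 234), (13, 176, 249), (13, 173, 250), (13, 173, 251), (11, 182, 236), (12, 143, 195), (12, 143, 177), (4, 36, 57), (6, 46, 55)]
230 [(6, 64, 40), (8, 72, 39), (9, 118, 65), (11, 144, 99), (13, 175, 249), (13, 172, 250), (13, 175, 251), (14, 168, 252), (12, 149, 193), (12, 141, 202), (12, 133, 174), (4, 36, 57)]
245 [(8, 42, 49), (3, 46, 50), (9, 63, 53), (12, 145, 179), (12, 176, 248), (13, 173, 250), (13, 173, 251), (13, 171, 251), (12, 145, 192), (11, 138, 150), (10, 115, 95), (11, 28, 72)]Traceback (most recent call last):
  File "scr.py", line 10, in <module>
    fit(cv2.inRange(hsv,(5,200,150),(18,255,255)),.066,'ridge top(incl side)')
    ~~~^^^^^^^^^^^^^^^^^^^^^^^^^^^^^^^^^^^^^^^^^^^^^^^^^^^^^^^^^^^^^^^^^^^^^^^
  File "scr.py", line 5, in fit
    n,l,st,c=cv2.connectedComponentsWithStats(m); i=1+st[1:,4].argmax()
                                                      ~~~~~~~~~~~~~~~^^
ValueError: attempt to get argmax of an empty sequence
```

View pics/scr.png

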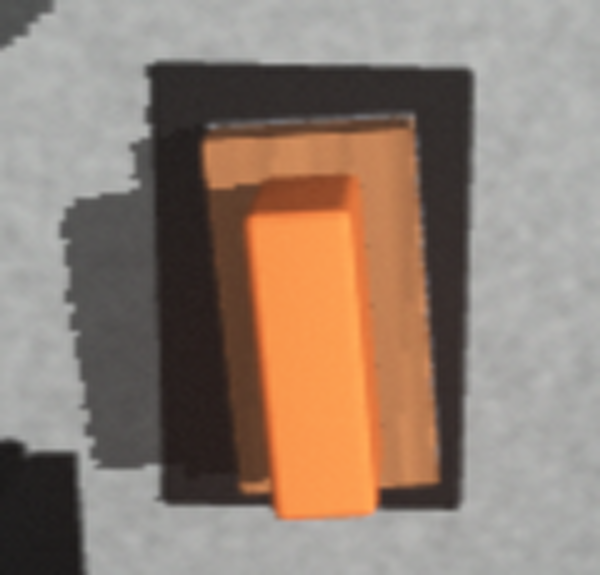

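```bash
python3 - <<'E'
from h import *
s=snap('wrist')
for n,z,C in [('ridge',.066,[(247,212),(352,210),(378,512),(278,518)]),('block',.026,[(203,130),(413,122),(440,482),(240,492)]),('mat',.004,[(150,63),(473,69),(460,508),(165,500)])]:
    W=np.array([onz(s,230+x/5,140+y/4.6,z)[:2] for x,y in C]); r=cv2.minAreaRect((W*1000).astype(np.float32))
    e=(W[2]+W[3]-W[0]-W[1]); print(n,W.mean(0).round(4),'ang',np.degrees(np.arctan2(e[1],e[0])).round(1),np.round(r[1],1))
E
```

```text
ridge [ 0.5895 -0.3317] ang 17.3 [78.9 22.9]
block [ 0.5892 -0.3321] ang 17.2 [101.5  50.6]
mat [ 0.5923 -0.3361] ang 12.8 [128.7  79.3]
```

{"name": "drive_tool", "arguments": {"motion": "0 0 0 0 0 -3.2;-0.0166 0.0273 0 0 0 0;-0.0166 0.0274 0 0 0 0;0 0 0.04 0 0 0;0 0 0.04 0 0 0;0 0 0.04 0 0 0;0 0 0.02 0 0 0;0 0 0 0 0 0;0 0 0 0 0 0", "gripper": 0.06}}

```text
time: 39.55
position: [0.5907, -0.3328, 0.1146]
tcp_rot: [[-0.295, 0.955, 0.002], [0.955, 0.295, -0.001], [-0.002, 0.002, -1.0]]
wrist_force: [-0.7, 0.1, 1.2]
finger_gap: 0.0598
```

```bash
python3 -c "
from h import *
plan((.5893,-.332,.025),107.2)
s=snap('wrist','w20.png'); print(proj(s,[(.5893,-.332,.066),(.5893+.038,-.332+.012,.066)]))
s=snap('side');cv2.imwrite('pics/s13z.png',cv2.resize(s['frame'][190:320,340:470],None,fx=4.6,fy=4.6,interpolation=cv2.INTER_CUBIC)[:,:,::-1])
"
```

```text
t 39.55 pos [ 0.5907 -0.3328  0.1146] ang 107.19 J [-15.7  31.1   1.4   0.  -60.1 -57.1]
shift first (old axes): [ 0.0013 -0.0012  0.0896] n 0.09  turn: [ 0.1   0.1  -0.01]
shift after turn: [ 0.0011 -0.0011  0.0896] F [-0.7  0.1  1.2] gap 0.0598
[[321.09800877 212.02571921]
 [321.33366957 264.59801175]]
```

View pics/w20.png

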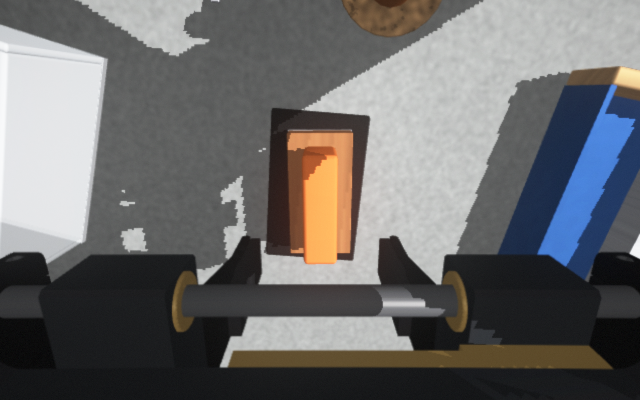

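View pics/s13z.png

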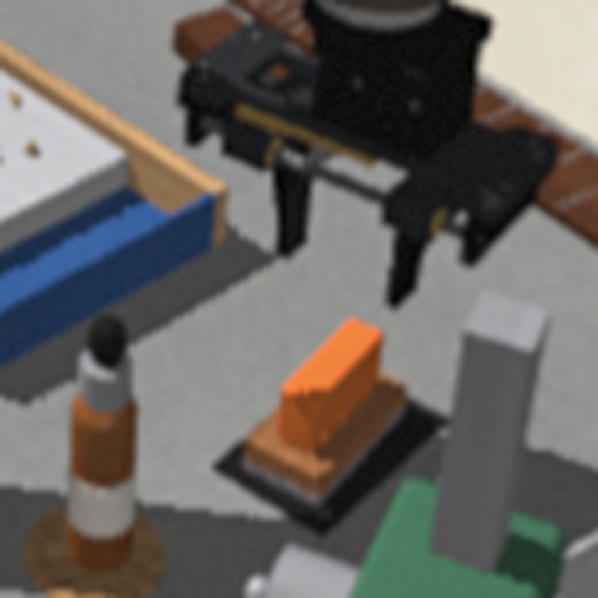

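{"name": "drive_tool", "arguments": {"motion": "0 0 0.03 0 0 0;0 0 0.03 0 0 0;0 0 0.02 0 0 0;0 0 0.005 0 0 0;0 0 0 0 0 0;0 0 0 0 0 0"}}

```text
time: 40.4
position: [0.5909, -0.3326, 0.0296]
tcp_rot: [[-0.296, 0.955, 0.003], [0.955, 0.296, -0.001], [-0.002, 0.002, -1.0]]
wrist_force: [0.6, -0.1, 0.2]
finger_gap: 0.06
```

{"name": "drive_tool", "arguments": {"motion": "0 0 0 0 0 0;0 0 0 0 0 0;0 0 0 0 0 0;0 0 0 0 0 0;0 0 0 0 0 0;0 0 0 0 0 0;0 0 0 0 0 0", "gripper": 0.01, "squeeze": 40}}

```text
time: 41.28
position: [0.5901, -0.3323, 0.028]
tcp_rot: [[-0.295, 0.955, 0.0], [0.955, 0.295, -0.0], [-0.0, 0.0, -1.0]]
wrist_force: [0.2, -1.6, -0.3]
finger_gap: 0.0236
```

```bash
python3 -c "
from h import *
plan((.5893,-.332,.025),107.2)
s=snap('wrist','w21.png')
"
```

```text
t 41.27 pos [ 0.5901 -0.3323  0.028 ] ang 107.19 J [-15.7  36.1  -3.4   0.  -50.5 -57.1]
shift first (old axes): [ 0.0005 -0.0007  0.003 ] n 0.003  turn: [ 0.01  0.02 -0.01]
shift after turn: [ 0.0005 -0.0007  0.003 ] F [ 0.2 -1.6 -0.3] gap 0.0236
```

View pics/w21.png

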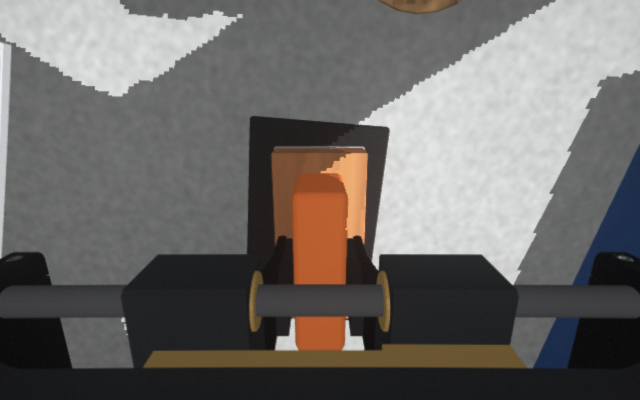

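{"name": "drive_tool", "arguments": {"motion": "0 0 -0.005 0 0 0;0 0 -0.02 0 0 0;0 0 -0.04 0 0 0;0 0 -0.05 0 0 0;0 0 -0.05 0 0 0;0 0 -0.05 0 0 5.9;0 0 0 0 0 6;0.02 0.006 0 0 0 0;0.04 0.012 0 0 0 0;0.045 0.0123 0 0 0 0"}}

```text
time: 42.58
position: [0.6098, -0.2229, 0.2415]
tcp_rot: [[-0.093, 0.996, -0.003], [0.996, 0.093, 0.001], [0.001, -0.003, -1.0]]
wrist_force: [0.2, 0.0, -1.7]
finger_gap: 0.0233
```

{"name": "drive_tool", "arguments": {"motion": "0.045 0.012 0 0 0 0;0.045 0.012 0 0 0 0;0.045 0.012 0 0 0 0;0.045 0.012 0 0 0 0;0.03 0.009 0 0 0 0;0.01 0.003 0 0 0 0;0 0 0 0 0 0;0 0 0 0 0 0"}}

```text
time: 43.58
position: [0.6495, -0.0011, 0.2427]
tcp_rot: [[-0.092, 0.996, -0.001], [0.996, 0.092, -0.0], [-0.0, -0.001, -1.0]]
wrist_force: [-0.1, 1.1, -1.4]
finger_gap: 0.0237
```

```bash
python3 -c "
from h import *
plan((.65,.0,.24),95.3)
s=snap('wrist','w22.png')
import pickle; pickle.dump(s,open('w22.pkl','wb'))
"
```

```text
t 43.58 pos [ 0.6495 -0.0011  0.2427] ang 95.25 J [ 14.2  23.4   7.5   0.  -74.1 -98.9]
shift first (old axes): [0.001  0.0006 0.0027] n 0.003  turn: [-0.05  0.01 -0.05]
shift after turn: [0.001  0.0006 0.0027] F [-0.1  1.1 -1.4] gap 0.0237
```

View pics/w22.png

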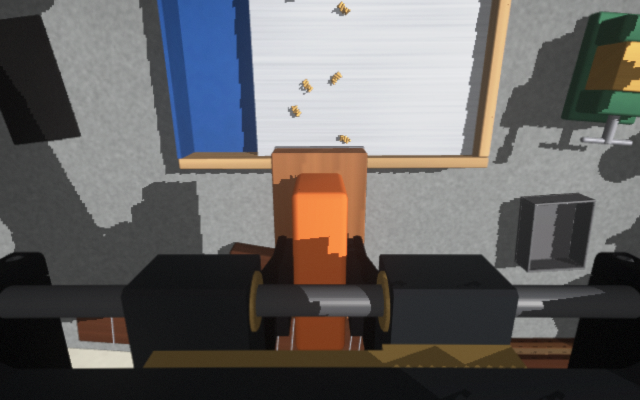

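```bash
python3 - <<'E'
from h import *; import pickle
s=pickle.load(open('w22.pkl','rb'));f=s['frame']
cv2.imwrite('pics/w22z.png',cv2.resize(f[0:180,150:520],None,fx=2.15,fy=3.2,interpolation=cv2.INTER_CUBIC)[:,:,::-1])
h=cv2.cvtColor(f,cv2.COLOR_RGB2HSV)
m=cv2.inRange(h,(12,100,60),(32,255,255)); m[150:]=0; m[:,:255]=0; m[:,465:]=0
n,l,st,c=cv2.connectedComponentsWithStats(cv2.dilate(m,np.ones((3,3))))
mid=np.array([.5345,.038]); a=np.radians(5.3); ex=np.array([np.cos(a),np.sin(a)]); ey=np.array([-np.sin(a),np.cos(a)])
for i in range(1,n):
    if st[i,4]>12:
        w=onz(s,*c[i],.034)[:2]; print(c[i].round(1),st[i,4],w.round(4),'board',((w-mid)@ex).round(4),((w-mid)@ey).round(4))
E
```

```text
[343.    7.9] 114 [0.49   0.0078] board -0.0471 -0.0259
[335.8  77.3] 97 [0.5547 0.0075] board 0.0173 -0.0322
[306.9  85.3] 99 [ 0.5653 -0.0218] board 0.0252 -0.0624
[295.5 110.3] 94 [ 0.5918 -0.0318] board 0.0506 -0.0748
[344.1 138.7] 84 [0.617  0.0234] board 0.0808 -0.0222
```

View pics/w22z.png

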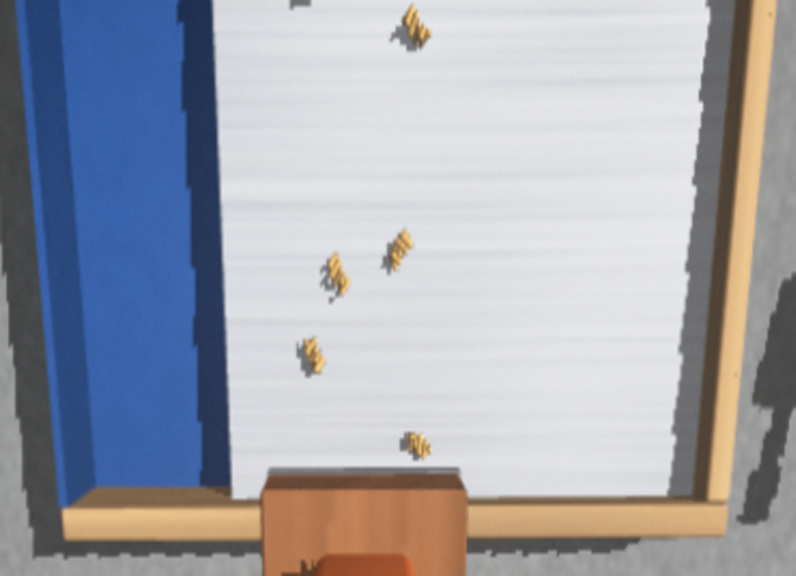

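```bash
python3 - <<'E'
from h import *; import pickle
s=pickle.load(open('w22.pkl','rb'))
z=lambda x,y,h:onz(s,150+x/2.15,y/3.2,h)[:2]
e0,e1=z(213,2,.03),z(231,495,.03); r0,r1=z(231,497,.03),z(690,497,.03)
print('edge',e0.round(4),e1.round(4),np.degrees(np.arctan2(*(e1-e0)[::-1])))
print('rim',r0.round(4),r1.round(4),np.degrees(np.arctan2(*(r1-r0)[::-1])))
a=np.radians(5.2); ex=np.array([np.cos(a),np.sin(a)]); ey=np.array([-np.sin(a),np.cos(a)])
y=((e0+e1)/2)@ey+.12; x=((r0+r1)/2)@ex-.1
print('mid',x*ex+y*ey)
E
```

```text
edge [ 0.4915 -0.0853] [ 0.6442 -0.0712] 5.27254591195838
rim [ 0.6449 -0.0712] [0.6231 0.1672] 95.2273039044162
mid [0.53439893 0.03921759]
```

{"name": "drive_tool", "arguments": {"motion": "0.0285 -0.0213 0 0 0 0;0.0285 -0.0213 0 0 0 0;0.0286 -0.0212 0 0 0 0;0 0 0.04 0 0 0;0 0 0.05 0 0 0;0 0 0.04 0 0 0;0 0 0.03 0 0 0;0 0 0.015 0 0 0;0 0 0 0 0 0;0 0 0 0 0 0"}}

```text
time: 44.88
position: [0.5798, 0.0792, 0.0696]
tcp_rot: [[-0.092, 0.996, 0.003], [0.996, 0.092, 0.001], [0.001, 0.003, -1.0]]
wrist_force: [-0.5, -0.8, -1.9]
finger_gap: 0.0233
```

```bash
python3 -c "
from h import *
plan((.5781,.0782,.054),95.25)
s=snap('side');cv2.imwrite('pics/s14z.png',cv2.resize(s['frame'][140:280,260:400],None,fx=4.2,fy=4.2,interpolation=cv2.INTER_CUBIC)[:,:,::-1])
"
```

```text
t 44.88 pos [0.5798 0.0792 0.0696] ang 95.28 J [  23.6   25.8  -15.7    0.   -48.4 -108.4]
shift first (old axes): [-0.0008 -0.0018  0.0155] n 0.016  turn: [ 0.17 -0.03  0.03]
shift after turn: [-0.0008 -0.0018  0.0156] F [-0.5 -0.8 -1.9] gap 0.0233
```

View pics/s14z.png

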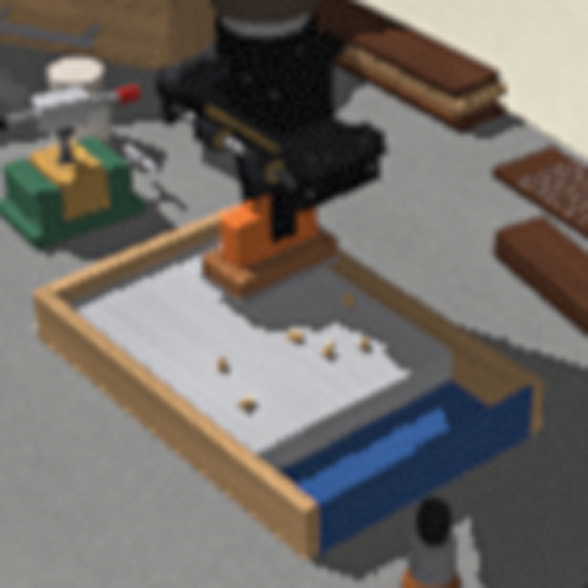

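{"name": "drive_tool", "arguments": {"motion": "0 0 0.006 0 0 0;0 0 0.005 0 0 0;0 0 0 0 0 0;0 0 0 0 0 0"}}

```text
time: 45.42
position: [0.5786, 0.0791, 0.057]
tcp_rot: [[-0.092, 0.996, 0.0], [0.996, 0.092, -0.0], [-0.0, 0.0, -1.0]]
wrist_force: [-0.4, -0.3, -2.8]
finger_gap: 0.0238
```

{"name": "drive_tool", "arguments": {"motion": "0 0 0.001 0 0 0;0 0 0 0 0 0;0 0 0 0 0 0"}}

```text
time: 45.8
position: [0.5786, 0.0791, 0.0561]
tcp_rot: [[-0.092, 0.996, 0.0], [0.996, 0.092, 0.0], [0.0, 0.0, -1.0]]
wrist_force: [0.4, -0.3, -1.3]
finger_gap: 0.0238
```

{"name": "drive_tool", "arguments": {"motion": "0 0 0.001 0 0 0;0 0 0 0 0 0;0 0 0 0 0 0"}}

```text
time: 46.18
position: [0.5785, 0.0791, 0.055]
tcp_rot: [[-0.092, 0.996, -0.0], [0.996, 0.092, -0.0], [-0.0, -0.0, -1.0]]
wrist_force: [-0.3, 0.2, -2.5]
finger_gap: 0.0241
```

{"name": "drive_tool", "arguments": {"motion": "0 0 0.0007 0 0 0;0 0 0 0 0 0;0 0 0 0 0 0"}}

```text
time: 46.55
position: [0.5785, 0.0791, 0.0543]
tcp_rot: [[-0.092, 0.996, -0.0], [0.996, 0.092, -0.0], [-0.0, -0.0, -1.0]]
wrist_force: [-0.7, -0.3, -1.6]
finger_gap: 0.0239
```

{"name": "drive_tool", "arguments": {"motion": "-0.005 0 0.0004 0 0 0;-0.009 0 0 0 0 0;-0.009 0 0 0 0 0;-0.009 0 0 0 0 0;-0.009 0 0 0 0 0;-0.009 0 0 0 0 0;-0.009 0 0 0 0 0;-0.009 0 0 0 0 0;-0.009 0 0 0 0 0;-0.009 0 0 0 0 0"}}

```text
time: 47.8
position: [0.5866, -0.0071, 0.054]
tcp_rot: [[-0.092, 0.996, 0.0], [0.996, 0.092, 0.0], [0.0, 0.0, -1.0]]
wrist_force: [-0.5, 1.4, -1.6]
finger_gap: 0.0235
```

```bash
python3 -c "
from h import *
plan((.5905,-.0573,.054),95.25)
s=snap('side');cv2.imwrite('pics/s15z.png',cv2.resize(s['frame'][140:280,260:400],None,fx=4.2,fy=4.2,interpolation=cv2.INTER_CUBIC)[:,:,::-1])
"
```

```text
t 47.8 pos [ 0.5866 -0.0071  0.054 ] ang 95.28 J [ 15.1  27.1 -16.2  -0.  -46.8 -99.8]
shift first (old axes): [-0.0504 -0.0007 -0.    ] n 0.05  turn: [ 0.01 -0.    0.03]
shift after turn: [-0.0504 -0.0007 -0.    ] F [-0.5  1.4 -1.6] gap 0.0235
```

View pics/s15z.png

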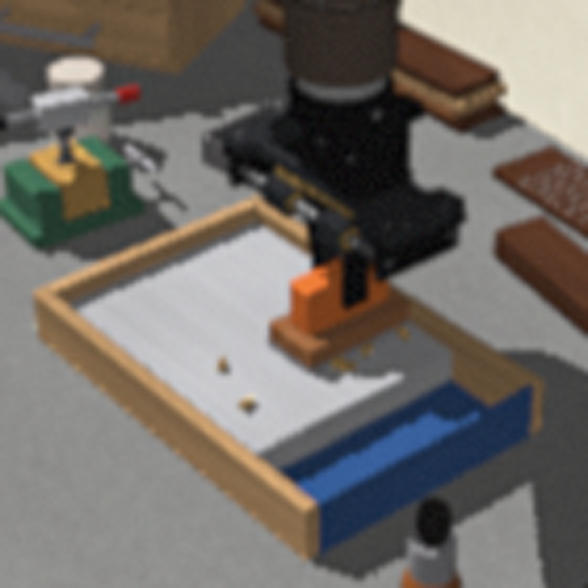

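{"name": "drive_tool", "arguments": {"motion": "-0.008 0 0 0 0 0;-0.008 0 0 0 0 0;-0.008 0 0 0 0 0;-0.008 0 0 0 0 0;-0.008 0 0 0 0 0;-0.008 0 0 0 0 0;-0.006 0 0 0 0 0;0 0 0 0 0 0;0 0 0 0 0 0"}}

```text
time: 48.98
position: [0.5915, -0.0608, 0.054]
tcp_rot: [[-0.092, 0.996, -0.0], [0.996, 0.092, -0.001], [-0.001, -0.0, -1.0]]
wrist_force: [0.1, -1.3, 0.6]
finger_gap: 0.0236
```

```bash
python3 -c "
from h import *
plan((.5905,-.0573,.054),95.25)
s=snap('side');cv2.imwrite('pics/s16z.png',cv2.resize(s['frame'][160:280,280:400],None,fx=5,fy=5,interpolation=cv2.INTER_CUBIC)[:,:,::-1])
s=snap('wrist','w23.png')
"
```

```text
t 48.98 pos [ 0.5915 -0.0608  0.054 ] ang 95.29 J [  9.7  27.7 -15.    0.  -47.3 -94.5]
shift first (old axes): [ 0.0035 -0.0006 -0.    ] n 0.004  turn: [-0.    0.04  0.04]
shift after turn: [ 0.0035 -0.0006 -0.    ] F [ 0.1 -1.3  0.6] gap 0.0236
```

View pics/s16z.png

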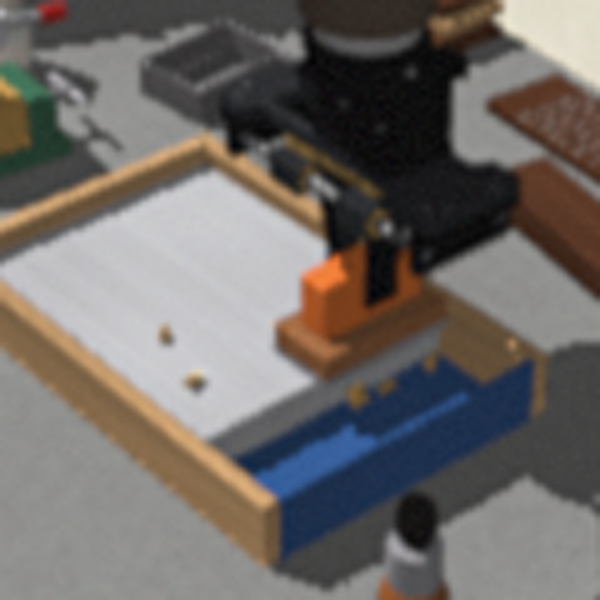

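View pics/w23.png

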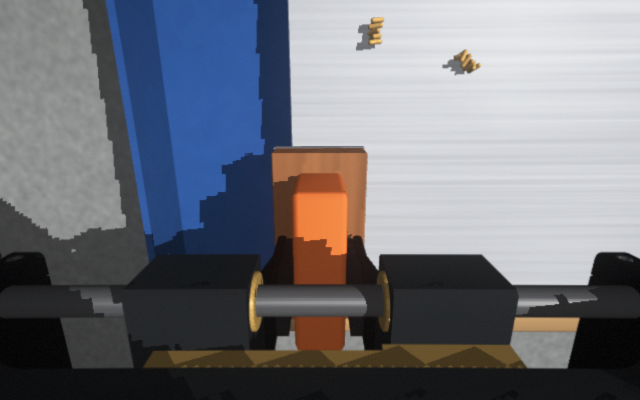

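{"name": "drive_tool", "arguments": {"motion": "0 0 -0.02 0 0 0;0 0 -0.03 0 0 0;0.03 -0.022 0 0 0 0;0.035 -0.025 0 0 0 0;0.035 -0.025 0 0 0 0;0.03 -0.0225 0 0 0 0;0 0 0 0 0 0;0 0 0.03 0 0 0;0 0 0.017 0 0 0;0 0 0 0 0 0"}}

```text
time: 50.32
position: [0.4849, 0.0599, 0.0558]
tcp_rot: [[-0.092, 0.996, -0.003], [0.996, 0.092, -0.001], [-0.001, -0.003, -1.0]]
wrist_force: [0.8, 0.1, -2.9]
finger_gap: 0.0237
```

```bash
python3 -c "
from h import *
plan((.4854,.0596,.054),95.25)
s=snap('side');cv2.imwrite('pics/s17z.png',cv2.resize(s['frame'][160:280,280:400],None,fx=5,fy=5,interpolation=cv2.INTER_CUBIC)[:,:,::-1])
s=snap('wrist','w24.png')
"
```

```text
t 50.33 pos [0.4849 0.0599 0.0558] ang 95.26 J [  26.1   19.1  -29.7   -0.   -41.3 -110.9]
shift first (old axes): [-0.0004  0.0005  0.0018] n 0.002  turn: [-0.16  0.06  0.01]
shift after turn: [-0.0004  0.0005  0.0018] F [ 0.8  0.1 -2.9] gap 0.0237
```

View pics/s17z.png

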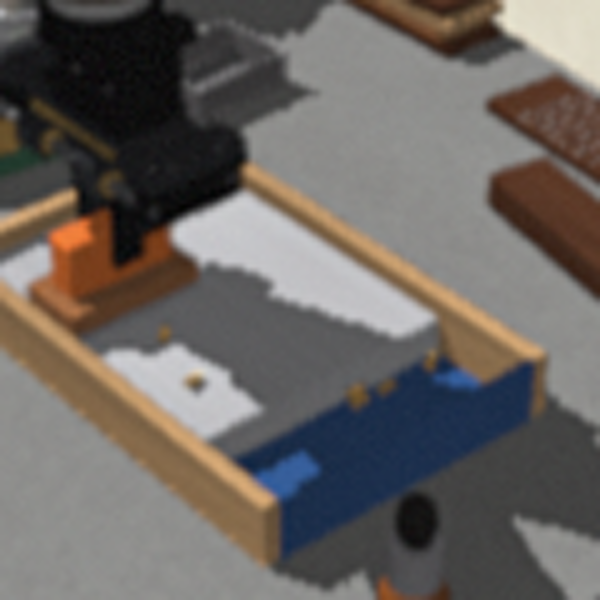

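View pics/w24.png

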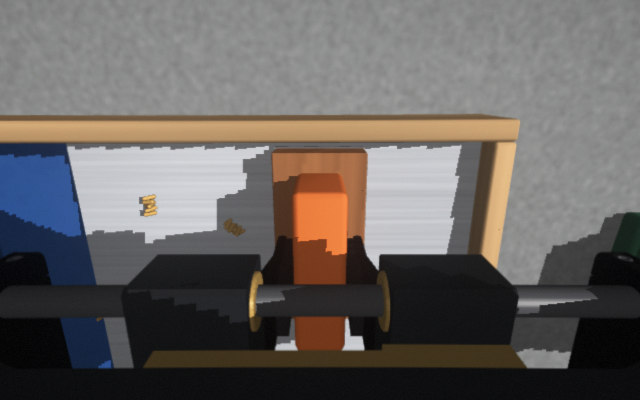

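{"name": "drive_tool", "arguments": {"motion": "0 0 0.0028 0 0 0;0 0 0 0 0 0;-0.005 0 0 0 0 0;-0.009 0 0 0 0 0;-0.009 0 0 0 0 0;-0.009 0 0 0 0 0;-0.009 0 0 0 0 0;-0.009 0 0 0 0 0;-0.009 0 0 0 0 0;-0.009 0 0 0 0 0"}}

```text
time: 51.68
position: [0.4917, -0.0079, 0.0541]
tcp_rot: [[-0.092, 0.996, -0.0], [0.996, 0.092, 0.0], [0.0, -0.0, -1.0]]
wrist_force: [0.5, -0.3, -2.3]
finger_gap: 0.0237
```

{"name": "drive_tool", "arguments": {"motion": "-0.009 0 0 0 0 0;-0.009 0 0 0 0 0;-0.009 0 0 0 0 0;-0.008 0 0 0 0 0;-0.008 0 0 0 0 0;-0.008 0 0 0 0 0;-0.008 0 0 0 0 0;-0.004 0 0 0 0 0;0 0 0 0 0 0;0 0 0 0 0 0"}}

```text
time: 52.92
position: [0.4974, -0.0699, 0.0541]
tcp_rot: [[-0.092, 0.996, -0.0], [0.996, 0.092, 0.0], [0.0, -0.0, -1.0]]
wrist_force: [0.0, -0.2, -1.7]
finger_gap: 0.024
```

```bash
python3 -c "
from h import *
mid=np.array([.5345,.039]);a=np.radians(5.25)
o=readout.get_obs()['position'][:2]-mid; print('board',o@[np.cos(a),np.sin(a)],o@[-np.sin(a),np.cos(a)])
s=snap('side');cv2.imwrite('pics/s18z.png',cv2.resize(s['frame'][160:280,280:400],None,fx=5,fy=5,interpolation=cv2.INTER_CUBIC)[:,:,::-1])
s=snap('wrist','w25.png')
"
```

```text
board -0.04689377966308129 -0.10505554449180972
```

View pics/s18z.png

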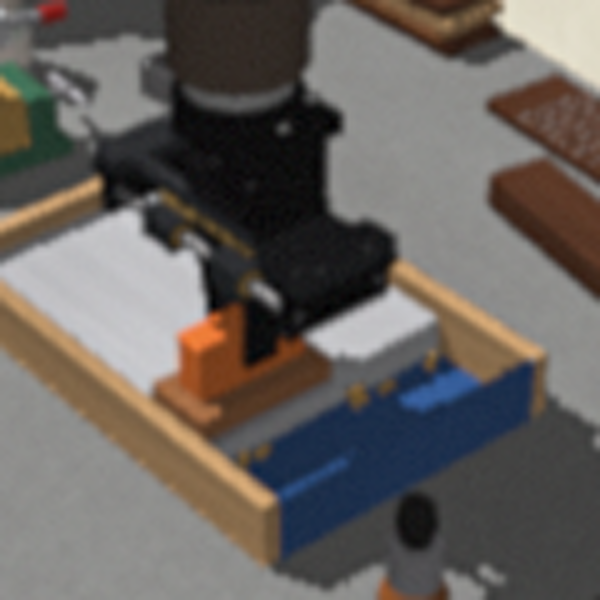

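View pics/w25.png

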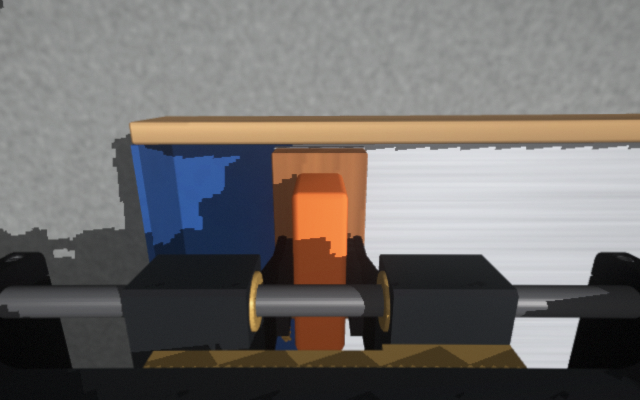

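{"name": "drive_tool", "arguments": {"motion": "0 0 -0.02 0 0 0;0 0 -0.05 0 0 0;0 0 -0.06 0 0 0;0 0 -0.06 0 0 0;-0.006 0.04 0 0 0 0;-0.007 0.045 0 0 0 0;-0.006 0.04 0 0 0 0;-0.006 0.036 0 0 0 0;0 0 0 0 0 0;0 0 0 0 0 0"}}

```text
time: 54.28
position: [0.6593, -0.0798, 0.2434]
tcp_rot: [[-0.092, 0.996, -0.002], [0.996, 0.092, 0.0], [0.0, -0.002, -1.0]]
wrist_force: [-0.6, -0.8, -2.6]
finger_gap: 0.0234
```

```bash
python3 -c "
from h import *
plan((.5923,-.3361,.24),102.8)
s=snap('wrist','w26.png')
cv2.imwrite('pics/w26z.png',cv2.resize(s['frame'][0:200,200:420],None,fx=3.5,fy=3,interpolation=cv2.INTER_CUBIC)[:,:,::-1])
f=s['frame'];h=cv2.cvtColor(f,cv2.COLOR_RGB2HSV)
m=cv2.inRange(h,(12,80,40),(34,255,255)); m[170:]=0
n,l,st,c=cv2.connectedComponentsWithStats(cv2.dilate(m,np.ones((3,3))))
mid=np.array([.5345,.039]);a=np.radians(5.25);ex=np.array([np.cos(a),np.sin(a)]); ey=np.array([-np.sin(a),np.cos(a)])
for i in range(1,n):
    if 12<st[i,4]<400:
        w=onz(s,*c[i],.008)[:2]-mid; print(c[i].round(1),st[i,4],'trough',(w@ex).round(4),(w@ey+.16).round(4))
"
```

```text
t 54.27 pos [ 0.6593 -0.0798  0.2434] ang 95.29 J [  7.   24.9   9.9  -0.  -75.2 -91.7]
shift first (old axes): [-0.249  -0.0904  0.0035] n 0.265  turn: [-0.11 -0.02 -7.51]
shift after turn: [-0.235  -0.1221  0.0034] F [-0.6 -0.8 -2.6] gap 0.0234
[318.5   5.9] 91 trough -0.052 0.0295
[318.5  81.3] 115 trough 0.0229 0.0295
[318.7 104.1] 87 trough 0.0475 0.0297
[318.1 136.8] 66 trough 0.0844 0.029
```

View pics/w26.png

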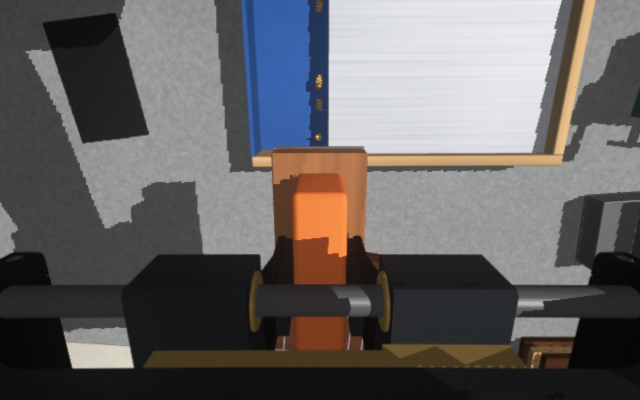

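View pics/w26z.png

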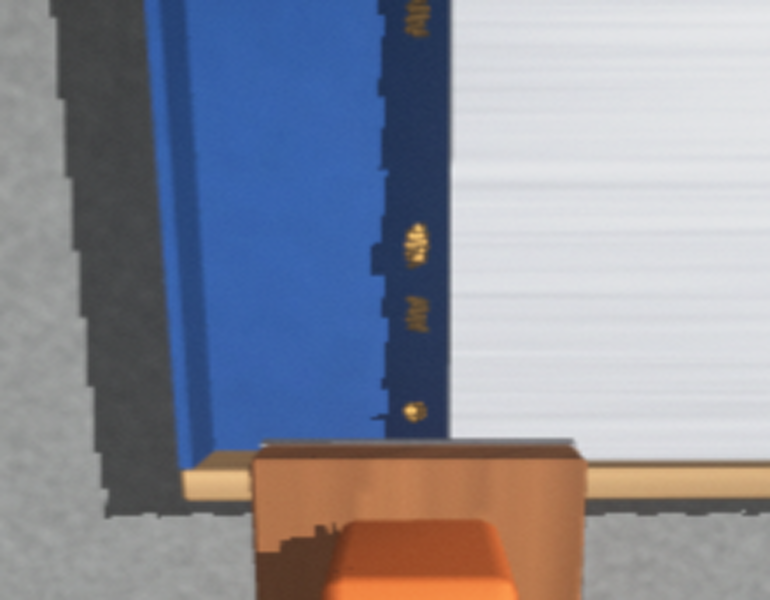

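{"name": "drive_tool", "arguments": {"motion": "0 0 0 0 0 -7.5;-0.02 -0.01 0 0 0 0;-0.04 -0.021 0 0 0 0;-0.04 -0.021 0 0 0 0;-0.04 -0.021 0 0 0 0;-0.04 -0.021 0 0 0 0;-0.035 -0.018 0 0 0 0;-0.02 -0.01 0 0 0 0;0 0 0 0 0 0;0 0 0 0 0 0"}}

```text
time: 55.58
position: [0.593, -0.3357, 0.2442]
tcp_rot: [[-0.221, 0.975, 0.0], [0.975, 0.221, 0.0], [0.0, 0.0, -1.0]]
wrist_force: [-0.9, 0.9, -1.5]
finger_gap: 0.0238
```

```bash
python3 -c "
from h import *
plan((.5923,-.3361,.028),102.8)
s=snap('wrist','w27.png')
h=s['frame'].max(2); print(proj(s,[(.5923,-.3361,.004),(.529,-.3505,.004)]).round(1))
"
```

```text
t 55.58 pos [ 0.593  -0.3357  0.2442] ang 102.78 J [-16.   26.6  12.8  -0.  -76.2 -61.2]
shift first (old axes): [-0.0003 -0.0008  0.2162] n 0.216  turn: [ 0.01 -0.02 -0.02]
shift after turn: [-2.000e-04 -8.000e-04  2.162e-01] F [-0.9  0.9 -1.5] gap 0.0238
[[319.  159.5]
 [318.9 103.8]]
```

View pics/w27.png

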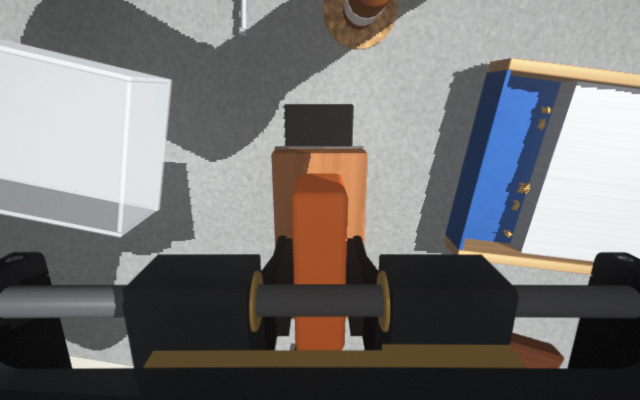

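{"name": "drive_tool", "arguments": {"motion": "0 -0.0008 0.04 0 0 0;0 0 0.05 0 0 0;0 0 0.05 0 0 0;0 0 0.04 0 0 0;0 0 0.02 0 0 0;0 0 0.01 0 0 0;0 0 0 0 0 0;0 0 0 0 0 0"}}

```text
time: 56.62
position: [0.5934, -0.3365, 0.0356]
tcp_rot: [[-0.222, 0.975, 0.003], [0.975, 0.222, -0.001], [-0.002, 0.002, -1.0]]
wrist_force: [0.1, -0.1, -1.6]
finger_gap: 0.0237
```

{"name": "drive_tool", "arguments": {"motion": "0 0 0.003 0 0 0;0 0 0.002 0 0 0;0 0 0 0 0 0;0 0 0 0 0 0"}}

```text
time: 57.12
position: [0.5923, -0.3365, 0.0292]
tcp_rot: [[-0.221, 0.975, 0.0], [0.975, 0.221, -0.0], [-0.0, 0.0, -1.0]]
wrist_force: [0.4, -0.1, -1.3]
finger_gap: 0.0235
```

{"name": "drive_tool", "arguments": {"motion": "0 0 0.0007 0 0 0;0 0 0.0007 0 0 0;0 0 0 0 0 0;0 0 0 0 0 0"}}

```text
time: 57.62
position: [0.5924, -0.3364, 0.0279]
tcp_rot: [[-0.221, 0.975, 0.0], [0.975, 0.221, -0.0], [-0.0, 0.0, -1.0]]
wrist_force: [-0.4, 0.1, -0.1]
finger_gap: 0.0237
```

Touching down; release and retreat.

{"name": "drive_tool", "arguments": {"motion": "0 0 0.0003 0 0 0;0 0 0 0 0 0;0 0 0 0 0 0;0 0 0 0 0 0;0 0 0 0 0 0;0 0 0 0 0 0", "gripper": 0.06}}

```text
time: 58.38
position: [0.5923, -0.3364, 0.0274]
tcp_rot: [[-0.221, 0.975, -0.0], [0.975, 0.221, -0.0], [-0.0, -0.0, -1.0]]
wrist_force: [-0.4, 0.3, -0.4]
finger_gap: 0.0592
```

{"name": "drive_tool", "arguments": {"motion": "0 0 -0.01 0 0 0;0 0 -0.04 0 0 0;0 0 -0.05 0 0 0;0 0 -0.05 0 0 0;0 0 -0.05 0 0 0;0 0 0 0 0 0;0 0 0 0 0 0"}}

```text
time: 59.25
position: [0.5919, -0.3361, 0.2275]
tcp_rot: [[-0.221, 0.975, 0.0], [0.975, 0.221, 0.001], [0.001, 0.0, -1.0]]
wrist_force: [0.2, -0.1, -0.4]
finger_gap: 0.0603
```

```bash
python3 -c "
from h import *
plan((.62,-.14,.2),95.3)
s=snap('wrist','w28.png')
s=snap('side');cv2.imwrite('pics/s19z.png',cv2.resize(s['frame'][150:340,260:450],None,fx=3.1,fy=3.1,interpolation=cv2.INTER_CUBIC)[:,:,::-1])
"
```

```text
t 59.25 pos [ 0.5919 -0.3361  0.2275] ang 102.77 J [-16.   27.   11.   -0.  -74.1 -61.2]
shift first (old axes): [0.185  0.0707 0.0277] n 0.2  turn: [ 0.02 -0.03  7.47]
shift after turn: [0.1927 0.0461 0.0275] F [ 0.2 -0.1 -0.4] gap 0.0603
```

View pics/w28.png

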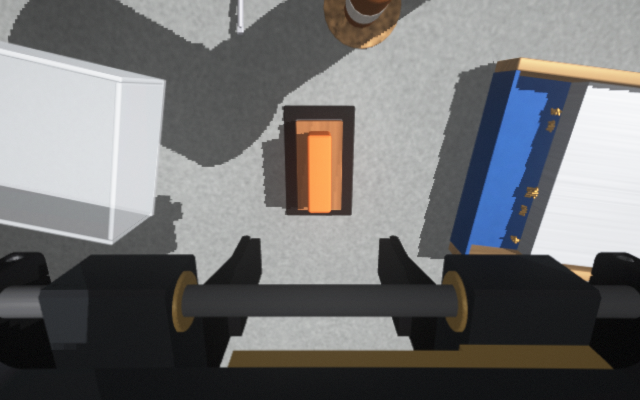

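View pics/s19z.png

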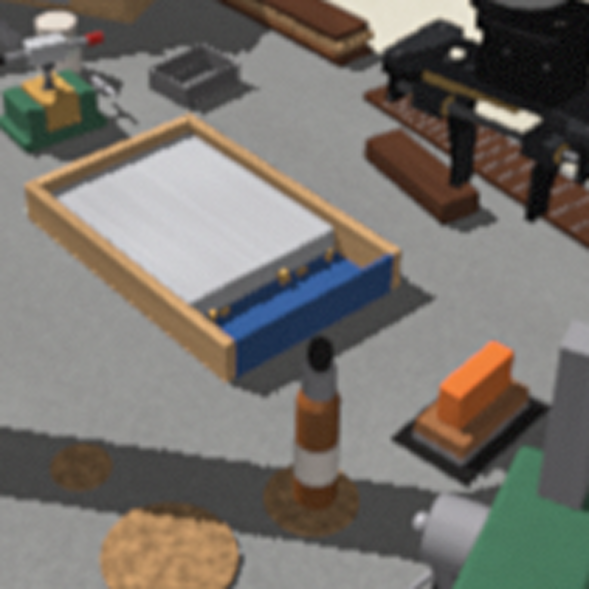

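{"name": "drive_tool", "arguments": {"motion": "0 0 0 0 0 7.5;0.04 0.017 0 0 0 0;0.045 0.02 0 0 0 0;0.045 0.02 0 0 0 0;0.045 0.02 0 0 0 0;0.018 0.009 0 0 0 0;0 0 0.02 0 0 0;0 0 0 0 0 0"}}

```text
time: 60.35
position: [0.6587, -0.1364, 0.2046]
tcp_rot: [[-0.092, 0.996, -0.006], [0.996, 0.092, 0.0], [0.001, -0.006, -1.0]]
wrist_force: [0.2, -0.2, -0.5]
finger_gap: 0.06
```

```bash
cat > ch.py <<'E'
from h import *
import sys
s=snap('wrist',sys.argv[1])
plan((.66,-.13,.2),95.3)
f=s['frame'];h=cv2.cvtColor(f,cv2.COLOR_RGB2HSV)
m=cv2.inRange(h,(12,100,50),(34,255,255)); m[240:]=0
n,l,st,c=cv2.connectedComponentsWithStats(cv2.dilate(m,np.ones((3,3))))
mid=np.array([.5345,.039]);a=np.radians(5.25);ex=np.array([np.cos(a),np.sin(a)]); ey=np.array([-np.sin(a),np.cos(a)])
for i in range(1,n):
    if 12<st[i,4]<600:
        w=onz(s,*c[i],.008)[:2]-mid; o=np.array(s['origin']);
        print(c[i].round(1),st[i],'trough',(w@ex).round(4),(w@ey+.16).round(4))
E
python3 ch.py w29.png; python3 -c "
from h import *
f=cv2.imread('pics/w29.png');cv2.imwrite('pics/w29z.png',cv2.resize(f[0:240,240:440],None,fx=4,fy=2.5,interpolation=cv2.INTER_CUBIC))"
```

```text
t 60.4 pos [ 0.6594 -0.1369  0.2061] ang 95.25 J [  2.   27.    8.    0.  -71.2 -86.8]
shift first (old axes): [0.0068 0.0013 0.0061] n 0.009  turn: [-0.19  0.   -0.05]
shift after turn: [0.0068 0.0013 0.0061] F [-0.9 -0.2  0.8] gap 0.0599
[377.5   5.1] [374   0   8  12  82] trough -0.0514 0.0297
[374.7  87.2] [370  79  10  17 128] trough 0.023 0.0306
[372.5 112.1] [369 106   8  13  83] trough 0.0476 0.0296
[370.8 147.7] [367 144   9   9  67] trough 0.0846 0.0294
[631.5 155.5] [629 154   6   4  18] trough 0.0935 0.3069
```

View pics/w29.png

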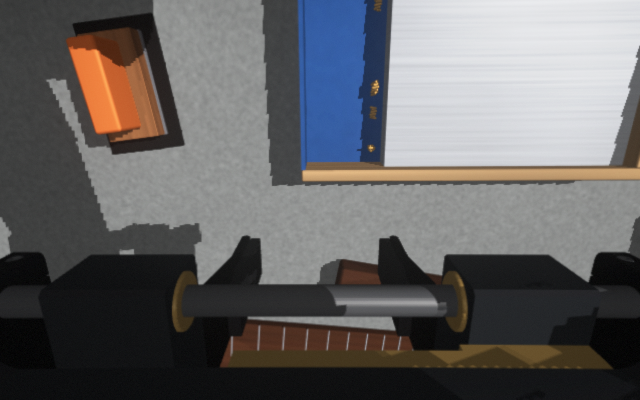

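{"name": "drive_tool", "arguments": {"motion": "-0.04 0 0.02 0 0 0;-0.04 0 0.02 0 0 0;-0.03 0 0.02 0 0 0;0 0 0 0 0 0;0 0 0 0 0 0;0 0 0 0 0 0"}}

```text
time: 61.15
position: [0.6709, -0.2454, 0.1489]
tcp_rot: [[-0.093, 0.996, 0.002], [0.996, 0.093, -0.001], [-0.001, 0.002, -1.0]]
wrist_force: [-1.4, -0.4, -0.3]
finger_gap: 0.06
```

```bash
python3 ch.py w30.png; python3 -c "
from h import *
f=cv2.imread('pics/w30.png');cv2.imwrite('pics/w30z.png',cv2.resize(f[0:150,400:560],None,fx=5,fy=4,interpolation=cv2.INTER_CUBIC))"
```

```text
t 61.2 pos [ 0.6709 -0.2452  0.1488] ang 95.34 J [ -7.1  33.    9.9   0.  -66.8 -77.5]
shift first (old axes): [ 0.1157  0.     -0.0512] n 0.127  turn: [0.12 0.04 0.04]
shift after turn: [ 0.1157 -0.0002 -0.0512] F [ 1.  -0.7  0.3] gap 0.0602
[516.2  82.1] [507  72  19  20 253] trough 0.0232 0.0329
[507.5 111.5] [503 104  10  16 125] trough 0.0476 0.0296
[502.  153.6] [496 149  13  11 101] trough 0.0848 0.0306
```

View pics/w30z.png

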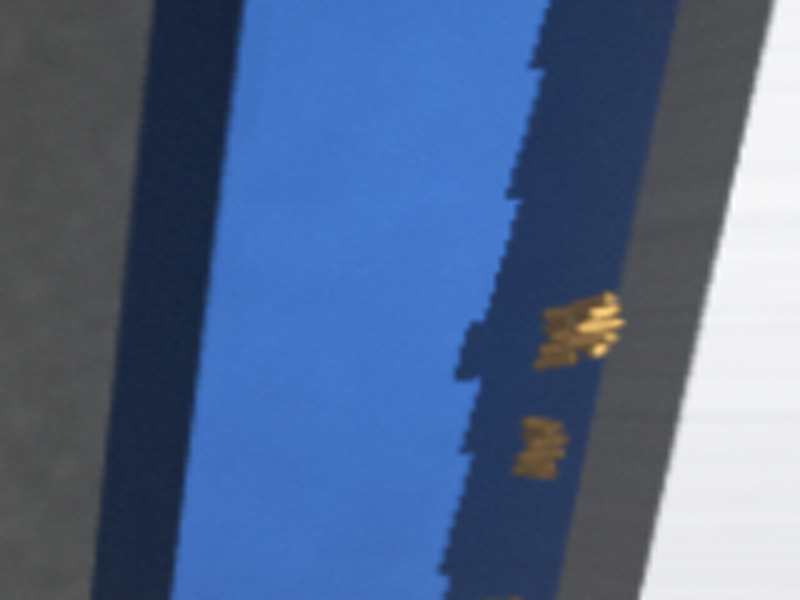

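{"name": "drive_tool", "arguments": {"motion": "0.03 -0.02 -0.05 0 0 0;0.05 -0.03 -0.05 0 0 0;0.05 -0.03 -0.04 0 0 0;0.05 -0.03 0 0 0 0;0.05 -0.03 0 0 0 0;0.05 0 0 0 0 0;0 0 0 0 0 0;0 0 0 0 0 0"}}

```text
time: 62.2
position: [0.5155, 0.0062, 0.2741]
tcp_rot: [[-0.093, 0.996, 0.001], [0.996, 0.093, 0.0], [0.0, 0.001, -1.0]]
wrist_force: [0.7, -0.2, 0.3]
finger_gap: 0.0602
```

```bash
python3 -c "
from h import *
plan((.66,-.13,.2),95.3)
s=snap('top');cv2.imwrite('pics/t9.png',cv2.resize(s['frame'][120:300,170:500],None,fx=2.4,fy=2.4,interpolation=cv2.INTER_CUBIC)[:,:,::-1])
s=snap('side','s20.png');cv2.imwrite('pics/s20z.png',cv2.resize(s['frame'][140:340,210:450],None,fx=3.2,fy=2.9,interpolation=cv2.INTER_CUBIC)[:,:,::-1])
"
```

```text
t 62.2 pos [0.5155 0.0062 0.2741] ang 95.36 J [  18.8    8.8   -8.3    0.   -72.8 -103.4]
shift first (old axes): [-0.1492  0.131   0.0743] n 0.212  turn: [ 0.07 -0.    0.06]
shift after turn: [-0.149   0.1313  0.0741] F [ 0.7 -0.2  0.3] gap 0.0602
```

View pics/t9.png

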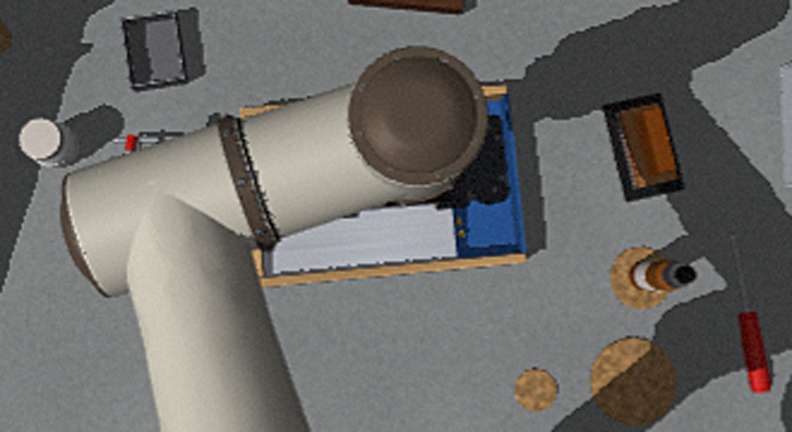

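View pics/s20z.png

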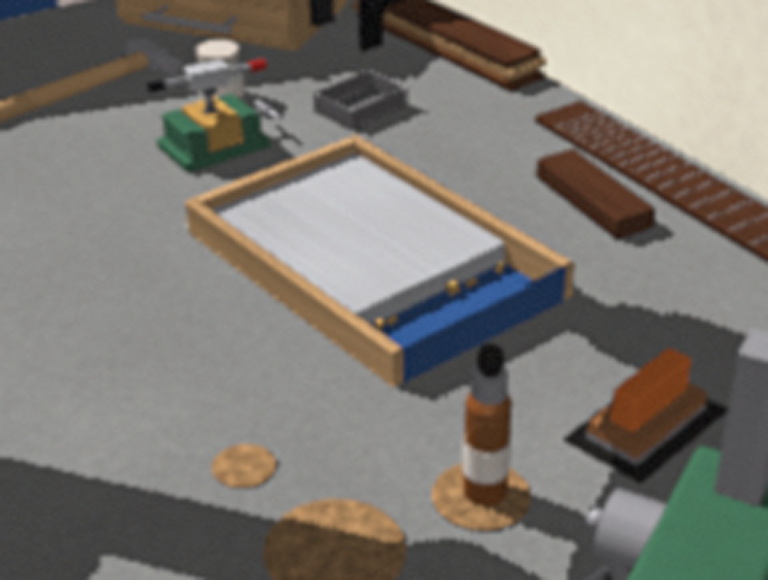

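```bash
python3 -c "
from h import *
print(workorder.sign_off())"
```

```text
the job is handed in; nothing more can be done
None
```

The job is handed in at about 62 s of the 210 s allowed, and every last check I made showed the target states met. No verdict was reported.

- **Tap:** I gripped the hub and turned it about +185°, −92°, +180°, −92° and +187°. That is about 367° net, or 6.4–6.6 rad counting the 0–0.2 rad it started at. I worked this out from the jaw angle, because the joint itself cannot be read. A later picture of the wrench agreed with it.
- **Bottle:** I carried it upright by its collar and set it down on the middle-sized cork pad. The last side view shows it standing upright and centred.
- **Chips:** All six went over the edge in two passes, and the plate is clear. One chip had been knocked a few centimetres aside earlier; it was swept in with the rest. Two chips ended stacked in the trough. The upper one is about 8 mm up, which should be under the 22 mm limit.
- **Scraper:** I released it upright and lengthwise on its mat. The gripper let go within about 1 mm of the mat's measured centre and in line with it.
- **Other things:** The arm is clear of everything, and no bystander appears to have moved.

One thing disagreed with the description. The fingertips sit about 33 mm further back than stated, so the first grip closed above the hub on nothing. I allowed for that in every later grasp.

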